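# Load sample vials into the dry box by height

### The job

Put all the amber sample vials that stand on the bench into the clear dry box: slide the port cover all the way up, pass each vial in through the port without touching its black rubber rim, and stand the short vials upright in the front row of pockets of the tray inside and the tall ones in the back row. Then slide the cover fully down again and press the start button on the box's side controller to start the purge; leave everything else on the bench where it is.

Things in the scene. Friction and masses are not known exactly. Their poses are not given: they have to be found in the camera images.
- drybox: Clear-walled dry box fixed to the bench, 280 mm deep (its x), 300 wide (y), 220 tall, closed but for one port. Origin: centre of its underside; +x to its back, +z up. Its flat front panel leans back at 45 degrees, from its bottom front edge (x = -140, z = 0) to x = +80, z = 220 mm. Up the slope is (1, 0, 1) in the box's frame, outward is (-1, 0, 1).
- port (a point): Centre of the port in the sloping panel, in the middle of the panel's thickness. The clear opening is 186 mm wide (box y) and 118 mm up the slope: from 24 mm to 107 mm above the bench. Axes as the box's.
- rim: Black rubber frame all round the port: 8 mm wide, standing 5 mm to each side of the panel's middle. Its origin and axes are those of the dry box.
- row_front (a point): Middle of the front row of the grey tray with bright ribs inside, at the pockets' floor, 67 mm behind the box's bottom front edge, 9 mm above the bench. Axes as the box's. Each row has two pockets side by side, centred 25 mm to either side (y) of this point, each 36 mm (x) by 42 mm (y) between ribs 8 mm wide and 5 mm high.
- row_back (a point): Middle of the back row of the tray, 44 mm behind the middle of the front row, at the same height, with two pockets of the same size, 25 mm to either side. Axes as the box's.
- start (a joint): Travel (m) of the round black start button of the purge controller, a white box 120 x 54 mm and 50 mm tall fixed to the dry box's left (+y) side. 0 = up, 0.005 = fully pressed (down); it springs back and takes 4 N to press fully.
- start_top (a point): Middle of the top of the start button, 24 mm across, facing up; it stands in a low grey housing on top of the controller. Axes as the box's.
- cover (a joint): Travel (m) of the clear port cover, a panel 134 by 208 mm that slides up the slope in rails in front of the port; its outer face is 11 mm out from the panel's middle. 0 = fully down, port closed; 0.14 = fully up at its stop, port wholly free. It stays where it is left; moving it takes about 3 to 8 N along the slope.
- cover_tab (a point): Grip point of the black pull tab on the cover: a fin 12 mm thick (box y), 30 mm long up the slope, standing 28 mm out from the cover, square to it; the point is on the fin's centre line, 12 mm inside its outer edge, and moves with the cover. Axes as the box's.
- short1: Short sample vial: amber glass cylinder with a white screw cap, 27.5 mm diameter, 40 mm tall over the cap, 45 g, bottom-heavy, standing. Origin: centre of its underside, z up the vial. None at the start if it is not there this time.
- short2: Short sample vial: amber glass cylinder with a white screw cap, 27.5 mm diameter, 40 mm tall over the cap, 45 g, bottom-heavy, standing. Origin: centre of its underside, z up the vial. None at the start if it is not there this time.
- tall1: Tall sample vial: amber glass cylinder with a white screw cap, 27.5 mm diameter, 57 mm tall over the cap, 55 g, bottom-heavy, standing. Origin: centre of its underside, z up the vial. None at the start if it is not there this time.
- tall2: Tall sample vial: amber glass cylinder with a white screw cap, 27.5 mm diameter, 57 mm tall over the cap, 55 g, bottom-heavy, standing. Origin: centre of its underside, z up the vial. None at the start if it is not there this time.
- marker: Bystander: black and white marker pen, lying, 130 mm long, 11 mm high. Origin: centre of its underside.
- spatula: Bystander: steel micro-spatula, lying, 150 mm long, 5 mm high. Origin: centre of its underside.
- pipette: Bystander: dark blue hand pipette, lying, 265 mm long, 32 mm high. Origin: centre of its underside.
- media_bottle: Bystander: glass media bottle with an orange cap, 68 mm diameter, 127 mm tall. Origin: centre of its underside.
- tip_box: Bystander: dark blue pipette-tip box with a clear lid, 85 x 122 mm, 95 mm tall. Origin: centre of its underside.
- tube_rack: Bystander: orange tube rack, 75 x 240 mm, 45 mm tall. Origin: centre of its underside.
- powder_jar: Bystander: white plastic jar, 48 mm diameter, 75 mm tall. Origin: centre of its underside.
Things that resemble listed ones, but are neither listed nor needed, are in the scene too. Leave any blue or purple look-alike of the tall2 alone.

How it is judged:
By the outcome, as a careful person would: the job done as asked, in the order asked, and still so for the second after the job is handed in, with the robot touching nothing.
Of short1, short2, tall1, tall2 only 3 to 4 are there at a start; the rules pass over those that are not, and their reading is None.
At some moment in a run one of short1, short2, tall1, tall2 may be knocked a few centimetres aside while the robot is not near it.
It also fails if it takes over 200 s, if anything falls off the work surface, if the arm or the gripper's body presses on something with over 40 N, if the wrist force passes 120 N, or if a joint passes its speed limit or range.

### The arm

A 6-joint arm with a two-finger parallel gripper is mounted at the origin on the work surface. World frame = base frame: x ahead of the robot, y to its left, z up, the work surface at z = 0. Lengths are in m, angles in rad, forces in N, time in s.
With the tool pointing down it reaches from about 0.35 to 0.775 m from the base axis. Payload 7.3 kg.
Tool frame: the origin (TCP) lies midway between the tips of the shut fingers; the grasp point (between the pads) lies 19 mm behind it; z points along the fingers, y is the line along which they close (so a half turn about z gives the same grasp; the last joint's range is limited). The gripper opens to 92 mm and grips with 3 to 60 N. Pads are 19 mm wide; open, the fingers measure 130 mm over their backs; the gripper's body (75 mm by 190 mm) begins 47 mm behind the grasp point.
Start: joints at [1.082, 0.342, 1.524, -0, 1.275, -0.146], TCP at [0.176, 0.494, 0.227] pointing down, gripper open.
Joint ranges: [-2.53, 2.53], [-0.77, 2.02], [0.04, 2.7], [-1, 4.14], [0.28, 2.66], [-3.11, 3.11]. Speed limits (rad/s): [2.57, 2.57, 3.14, 3.14, 3.14, 3.14].

### API

Orientations are given as [roll, pitch, yaw] about the fixed x, y, z axes, in that order (R = Rz(yaw) Ry(pitch) Rx(roll)).
In Python, from cell import monitor, vision, workorder gives the robot as it stands.
- The arm moves only by the tool move_arm, never from a script. Its argument "rows" is a list of rows, each a list of 5 numbers: the shift along the world's x, y, z in mm, then the turn about the world's z in rad, then the closure, from -1 (fully open) to 1 (shut). A call has 1 to 12 rows; each row shifts and turns the commanded pose from where the row before left it; what a row does not reach is not made up. A row lasts 1/10 s, in which the tool goes at most 50 mm and 8.59 degrees, less where a joint would pass 70% of its speed; a pose out of reach is approached as far as the arm can. A call is refused whole if a number of a shift passes 50 or a number of a turn 0.15, either way. A call with a gripper value outside its range is refused whole. The fingers move at their own pace and stop on an object; "newtons" is the grip in N (left out, the last holds). Time passes only in rows, so rows that do not move let the fingers close. It gives the time, the measured TCP pose, the force, the opening and the grip force at its end, in the units of the state.
- monitor.observe(): the state, without advancing time (a new reading comes with each control period).
- vision.read_camera(name): name is "scene" or "top" or "wrist"; returns the picture (400x640x3 uint8, red, green, blue); there is no depth.
- vision.get_calibration(name): a dict with "K" (3x3 intrinsics, pixels), "T" (4x4, takes a point from camera to world coordinates); the wrist camera has in their place "mount" (4x4, takes a point from camera to tool coordinates, whose origin is the TCP and whose axes are the flange's). Camera axes: x right, y up, looking along -z (the intrinsics and any distortion apply to the point x, -y, -z); pixel columns grow to the right and rows downward; lengths in m; the calibration is good to about 2 mm. A picture is of the moment at which its call begins: read the wrist's pose just before it. get_calibration takes no time and is no camera call.
- workorder.hand_in(): hands the job in; it is judged then, once.
The state is a dict: "time": time; "qpos": joint angles; "qvel": joint speeds; "joint_efforts": joint torques, N m; "tool_pos": TCP position; "tool_rot": TCP orientation; "contact_force": force on the tool from outside, world axes, zero at the start; "torque": the same for the moment, N m; "opening": finger opening in m; "grip_force": force on a finger pad.
Only numpy, scipy, OpenCV 4.12 (cv2) and the standard library are available. Lean on these libraries where they do the work, as an engineer would, in place of code of your own. Each camera call takes 0.05 s, during which the arm holds its last target. There are 200 camera calls.

## Working session

There is one attempt and no reset: what is moved stays moved. The work goes in short steps, Python scripts to look and compute and a tool call to move; the robot and the scene stay as the last step left them, time stands still between calls to the robot, and variables do not carry over. Pictures are saved under pics/ and viewed, at most 14 in all, crops included, and the job is handed in when it is done.

Besides the shell and the picture viewer there is one more tool, called in YAML: its name, and indented under it one key for each argument. move_arm: Moves the arm, as the interface text tells. Its arguments: {"type":"object","properties":{"rows":{"type":"array","items":{"type":"array","items":{"type":"number"}}},"newtons":{"type":"number"}},"required":["rows"]}

```bash
ls; mkdir -p pics; python3 - <<'E'
from cell import monitor, vision
import cv2, numpy as np
np.set_printoptions(precision=4,suppress=True)
for n in ["scene","top"]:
    im=vision.read_camera(n); cv2.imwrite(f"pics/{n}0.png",im[:,:,::-1])
    print(n,vision.get_calibration(n))
print(vision.get_calibration("wrist")); print(monitor.observe())
E
```

```text
pics
scene {'K': array([[417.4414,   0.    , 320.791 ],
       [  0.    , 417.4414, 196.6454],
       [  0.    ,   0.    ,   1.    ]]), 'T': array([[-0.7311, -0.4786,  0.4862,  1.1969],
       [ 0.6822, -0.5025,  0.5311,  0.7381],
       [-0.0099,  0.72  ,  0.6939,  1.0152],
       [ 0.    ,  0.    ,  0.    ,  1.    ]])}
top {'K': array([[447.1075,   0.    , 316.6895],
       [  0.    , 447.1075, 203.8182],
       [  0.    ,   0.    ,   1.    ]]), 'T': array([[ 0.0101,  0.9946, -0.1031,  0.3614],
       [-0.9999,  0.0101, -0.0005,  0.0352],
       [ 0.0005,  0.1031,  0.9947,  1.6347],
       [ 0.    ,  0.    ,  0.    ,  1.    ]])}
{'K': array([[322.2861,   0.    , 323.3624],
       [  0.    , 322.2861, 198.517 ],
       [  0.    ,   0.    ,   1.    ]]), 'mount': array([[ 0.0002,  0.9687,  0.2482,  0.0662],
       [ 1.    , -0.0003,  0.0003, -0.001 ],
       [ 0.0004,  0.2482, -0.9687, -0.1582],
       [ 0.    ,  0.    ,  0.    ,  1.    ]])}
{'time': 0.1, 'qpos': array([ 1.082 ,  0.3426,  1.5249, -0.0001,  1.2754, -0.146 ]), 'qvel': array([-0.0011, -0.0012, -0.0015, -0.0004,  0.001 , -0.0002]), 'joint_efforts': array([  0.0021, -43.2   , -24.4696,   0.072 ,   0.0526,  -0.    ]), 'tool_pos': array([0.1763, 0.4941, 0.2261]), 'tool_rot': array([-3.1402, -0.0001,  2.7988]), 'contact_force': array([-0.0688, -0.874 ,  0.903 ]), 'torque': array([0.0305, 0.0165, 0.0021]), 'grip_force': 0.0, 'opening': 0.09173978370565274}
```

View pics/scene0.png

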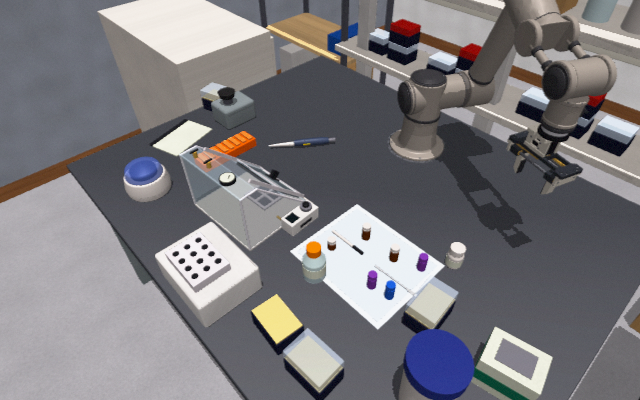

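View pics/top0.png

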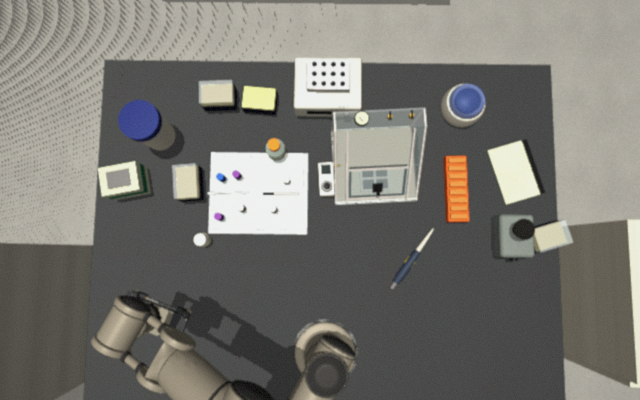

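The scene view shows three amber vials on the white mat, at about (332,243), (366,232) and (394,254). The purple ones at (372,280) and (422,262) and the blue one at (390,290) are look-alikes. In the top view the amber vials are at (288,181), (274,209) and (242,208). The box front faces the robot, with its front edge along row ~203 and the tab at (378,188). Next I'll enlarge the vials, gripper and box.

```bash
python3 - <<'E'
import cv2, numpy as np
s=cv2.imread("pics/scene0.png");t=cv2.imread("pics/top0.png")
R=lambda im,w,h:cv2.resize(im,(w,h),interpolation=cv2.INTER_CUBIC)
a=R(s[205:305,300:440],420,300); b=R(s[100:200,480:607],380,300)
c=R(s[130:255,165:340],420,300); d=R(t[95:215,310:462],380,300)
cv2.imwrite("pics/mont.png",np.vstack([np.hstack([a,b]),np.hstack([c,d])]))
E
```

```text
(no output)
```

View pics/mont.png

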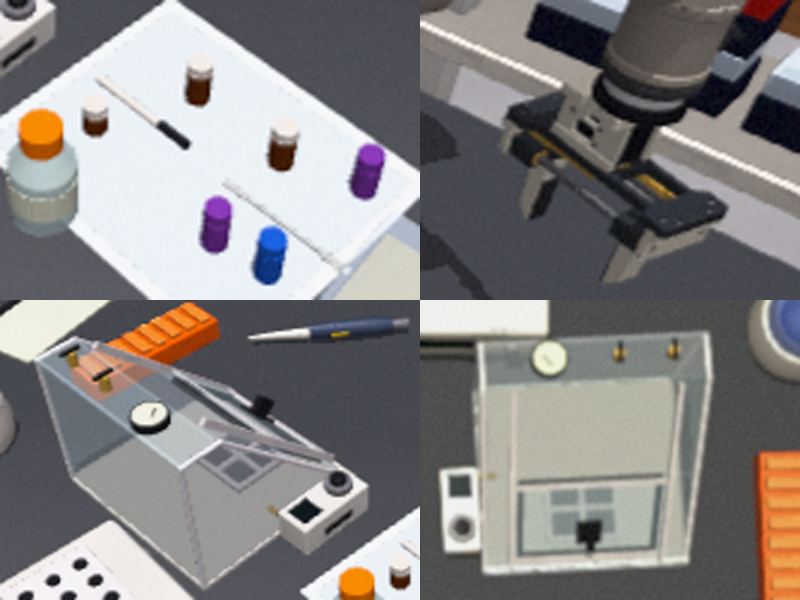

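Three amber vials are on the bench: one short at scene (332,243), and two tall at (366,232) and (394,254). They have brown glass and white caps, unlike the all-purple or all-blue vials, and the short one is visibly lower. The gripper has a wide bar at the base of its fingers, so I need to know how it behaves at the reach limit. I'll test that over free bench.

move_arm:
  rows:
    - [0, 40, 0, 0, -1]
    - [0, 40, 0, 0, -1]
    - [0, 40, 0, 0, -1]
    - [0, 40, 0, 0, -1]
    - [0, 40, 0, 0, -1]
    - [0, 40, 0, 0, -1]
    - [0, 40, 0, 0, -1]
    - [0, 40, 0, 0, -1]

```text
time: 0.9
tool_pos: [0.1773, 0.7963, 0.2269]
tool_rot: [-3.14, -0.0, 2.8]
contact_force: [0.5, 2.2, 0.3]
opening: 0.0918
grip_force: 0.0
```

```bash
python3 - <<'E'
from cell import monitor
import numpy as np
o=monitor.observe(); print({k:np.round(o[k],4) for k in ["time","qpos","tool_pos","tool_rot"]})
E
```

```text
{'time': np.float64(0.9), 'qpos': array([1.2578e+00, 1.0362e+00, 2.4420e-01, 3.0000e-04, 1.8624e+00,
       2.9000e-02]), 'tool_pos': array([0.1773, 0.7963, 0.2269]), 'tool_rot': array([-3.1404e+00, -2.0000e-04,  2.7997e+00])}
```

move_arm:
  rows:
    - [0, 20, 0, 0, -1]
    - [0, 20, 0, 0, -1]
    - [0, 20, 0, 0, -1]
    - [0, 20, 0, 0, -1]

```text
time: 1.3
tool_pos: [0.1688, 0.8314, 0.213]
tool_rot: [3.097, -0.006, 2.799]
contact_force: [-0.1, 0.9, 0.1]
opening: 0.0915
grip_force: 0.0
```

```bash
python3 - <<'E'
from cell import monitor
import numpy as np
o=monitor.observe(); print({k:np.round(o[k],4) for k in ["time","qpos","tool_pos","tool_rot"]})
E
```

```text
{'time': np.float64(1.3), 'qpos': array([1.279 , 1.1479, 0.0361, 0.0036, 1.9132, 0.0523]), 'tool_pos': array([0.1688, 0.8314, 0.213 ]), 'tool_rot': array([ 3.0974, -0.0057,  2.7989])}
```

move_arm:
  rows:
    - [0, 50, 0, 0, -1]
    - [0, 50, 0, 0, -1]
    - [0, 50, 0, 0, -1]
    - [0, 50, 0, 0, -1]

```text
time: 1.7
tool_pos: [0.1442, 0.8928, 0.1682]
tool_rot: [2.974, -0.027, 2.801]
contact_force: [0.2, 0.7, -0.6]
opening: 0.0921
grip_force: 0.0
```

move_arm:
  rows:
    - [0, -40, 0, 0, -1]
    - [0, -40, 0, 0, -1]
    - [0, -40, 0, 0, -1]

```text
time: 2.0
tool_pos: [0.1468, 0.8182, 0.1702]
tool_rot: [2.973, -0.027, 2.802]
contact_force: [1.2, 0.8, 0.7]
opening: 0.0918
grip_force: 0.0
```

At the reach limit the arm makes up for what it can't reach by tilting outward, and the commanded pose then keeps that tilt. That's useful, because a 45° tilt matches the sloped port. This 10° tilt is about the wrong tool axis, though, so I'll turn the tool half round, cancel it at the limit, then tilt about the closing axis.

move_arm:
  rows:
    - [-9, -49, 30, 0.15, -1]
    - [-9, -49, 30, 0.15, -1]
    - [-9, -49, 0, 0.15, -1]
    - [0, 0, 0, 0.15, -1]
    - [0, 0, 0, 0.15, -1]
    - [0, 0, 0, 0.15, -1]
    - [0, 0, 0, 0.15, -1]
    - [0, 0, 0, 0.15, -1]
    - [0, 0, 0, 0.15, -1]
    - [0, 0, 0, 0.15, -1]

```text
time: 3.0
tool_pos: [0.1231, 0.6855, 0.2229]
tool_rot: [2.981, -0.016, -1.976]
contact_force: [0.1, 0.4, 0.5]
opening: 0.0919
grip_force: 0.0
```

move_arm:
  rows:
    - [0, 0, 0, 0.15, -1]
    - [0, 0, 0, 0.15, -1]
    - [0, 0, 0, 0.15, -1]
    - [0, 0, 0, 0.15, -1]
    - [0, 0, 0, 0.15, -1]
    - [0, 0, 0, 0.15, -1]
    - [0, 0, 0, 0.15, -1]
    - [0, 0, 0, 0.15, -1]
    - [0, 0, 0, 0.15, -1]
    - [0, 0, 0, 0.15, -1]
    - [0, 0, 0, 0.14, -1]

```text
time: 4.1
tool_pos: [0.1227, 0.6856, 0.2225]
tool_rot: [2.991, -0.025, -0.336]
contact_force: [-0.5, -0.3, -0.1]
opening: 0.0916
grip_force: 0.0
```

```bash
cat > h.py <<'E'
from cell import monitor, vision
import numpy as np, cv2
from scipy.spatial.transform import Rotation as Ro
np.set_printoptions(precision=4,suppress=True)
def st():
    o=monitor.observe(); R=Ro.from_euler('xyz',o["tool_rot"]).as_matrix()
    z=R[:,2]; 
    print("t",round(o["time"],2),"p",o["tool_pos"],"q",o["qpos"],"tilt",np.degrees(np.arccos(-z[2])).round(2),"az",np.arctan2(z[1],z[0]).round(3),"\nR",R.tolist() and R.round(4).tolist(),"paz",np.arctan2(o["tool_pos"][1],o["tool_pos"][0]).round(3))
    return o,R
def cam(n,o=None):
    c=vision.get_calibration(n)
    if n!="wrist": return c["K"],c["T"]
    o=o or monitor.observe(); T=np.eye(4); T[:3,:3]=Ro.from_euler('xyz',o["tool_rot"]).as_matrix(); T[:3,3]=o["tool_pos"]
    return c["K"],T@c["mount"]
def ray(K,T,u,v):
    d=T[:3,:3]@np.array([(u-K[0,2])/K[0,0],-(v-K[1,2])/K[1,1],-1]); return T[:3,3],d/np.linalg.norm(d)
def onz(C,uv,z):
    p,d=ray(*C,*uv); return p+d*(z-p[2])/d[2]
def tri(C1,a,C2,b):
    p,d=ray(*C1,*a); q,e=ray(*C2,*b); s=np.linalg.lstsq(np.c_[d,-e],q-p,rcond=None)[0]
    x,y=p+s[0]*d,q+s[1]*e; return (x+y)/2,np.linalg.norm(x-y)
def px(C,X):
    K,T=C; c=T[:3,:3].T@(np.asarray(X)-T[:3,3]); return np.array([K[0,0]*c[0]/-c[2]+K[0,2],-K[1,1]*c[1]/-c[2]+K[1,2]])
E
python3 -c "from h import *; st()"
```

```text
t 4.1 p [0.1227 0.6856 0.2225] q [ 1.2913  0.7935  0.763  -0.0168  1.7373 -3.0845] tilt 8.77 az -1.742 
R [[0.9437, -0.3297, -0.0259], [-0.3297, -0.932, -0.1503], [0.0254, 0.1504, -0.9883]] paz 1.394
```

move_arm:
  rows:
    - [7, 40, 0, 0, -1]
    - [7, 40, 0, 0, -1]
    - [7, 40, 0, 0, -1]
    - [7, 40, 0, 0, -1]
    - [7, 40, 0, 0, -1]
    - [7, 40, 0, 0, -1]

```text
time: 4.7
tool_pos: [0.1439, 0.8059, 0.1872]
tool_rot: [3.065, -0.012, -0.344]
contact_force: [0.4, -0.6, 1.5]
opening: 0.0917
grip_force: 0.0
```

```bash
python3 -c "from h import *; st()"
```

```text
t 4.7 p [0.1439 0.8059 0.1872] q [ 1.3032  1.1795  0.036  -0.0072  2.0038 -3.0678] tilt 4.47 az -1.755 
R [[0.9415, -0.3368, -0.0143], [-0.3369, -0.9384, -0.0767], [0.0124, 0.077, -0.997]] paz 1.394
```

move_arm:
  rows:
    - [7, 40, 0, 0, -1]
    - [7, 40, 0, 0, -1]
    - [7, 40, 0, 0, -1]

```text
time: 5.0
tool_pos: [0.1491, 0.8379, 0.1608]
tool_rot: [3.14, 0.0, -0.344]
contact_force: [0.3, 0.4, -0.3]
opening: 0.092
grip_force: 0.0
```

```bash
python3 -c "from h import *; st()"
```

```text
t 5.0 p [0.1491 0.8379 0.1608] q [ 1.3047  1.2097  0.0361  0.0003  1.8973 -3.0635] tilt 0.09 az -2.048 
R [[0.9414, -0.3374, -0.0007], [-0.3374, -0.9414, -0.0013], [-0.0002, 0.0015, -1.0]] paz 1.395
```

move_arm:
  rows:
    - [-8, -48, 40, 0, -1]
    - [-8, -48, 40, -0.15, -1]
    - [0, 0, 40, -0.15, -1]
    - [0, 0, 40, -0.15, -1]
    - [0, 0, 0, -0.15, -1]
    - [0, 0, 0, -0.15, -1]
    - [0, 0, 0, -0.15, -1]
    - [0, 0, 0, -0.15, -1]
    - [0, 0, 0, -0.15, -1]
    - [0, 0, 0, -0.15, -1]
    - [0, 0, 0, -0.15, -1]
    - [0, 0, 0, -0.15, -1]

```text
time: 6.2
tool_pos: [0.1406, 0.7838, 0.2919]
tool_rot: [3.132, 0.009, -1.987]
contact_force: [-0.8, -0.1, 0.5]
opening: 0.092
grip_force: 0.0
```

move_arm:
  rows:
    - [0, 0, 0, -0.15, -1]
    - [0, 0, 0, -0.15, -1]
    - [0, 0, 0, -0.15, -1]
    - [0, 0, 0, -0.15, -1]
    - [0, 0, 0, -0.15, -1]
    - [0, 0, 0, -0.15, -1]
    - [0, 0, 0, -0.15, -1]
    - [0, 0, 0, -0.15, -1]
    - [0, 0, 0, -0.15, -1]
    - [0, 0, 0, -0.15, -1]
    - [0, 0, 0, -0.15, -1]
    - [0, 0, 0, -0.15, -1]

```text
time: 7.4
tool_pos: [0.1406, 0.7838, 0.2919]
tool_rot: [3.124, -0.004, 2.496]
contact_force: [-0.7, 0.3, -0.3]
opening: 0.0916
grip_force: 0.0
```

move_arm:
  rows:
    - [0, 0, 0, -0.15, -1]
    - [0, 0, 0, -0.15, -1]
    - [0, 0, 0, -0.15, -1]
    - [0, 0, 0, -0.15, -1]
    - [0, 0, 0, -0.15, -1]
    - [0, 0, 0, -0.15, -1]
    - [0, 0, 0, -0.15, -1]
    - [0, 0, 0, 0, -1]

```text
time: 8.2
tool_pos: [0.1406, 0.7836, 0.2913]
tool_rot: [3.132, -0.009, 1.451]
contact_force: [-0.6, 0.5, 0.6]
opening: 0.092
grip_force: 0.0
```

```bash
python3 -c "from h import *; st()"
```

```text
t 8.2 p [0.1406 0.7836 0.2913] q [ 1.3005  0.9881  0.1747 -0.0092  1.9688  1.4169] tilt 0.75 az 0.6 
R [[0.1196, 0.9928, 0.0108], [0.9928, -0.1197, 0.0074], [0.0086, 0.0098, -0.9999]] paz 1.393
```

move_arm:
  rows:
    - [0, 0, 30, -0.055, -1]
    - [8, 45, 0, 0, -1]
    - [8, 45, 0, 0, -1]
    - [8, 45, 0, 0, -1]
    - [8, 45, 0, 0, -1]
    - [8, 45, 0, 0, -1]
    - [8, 45, 0, 0, -1]
    - [8, 45, 0, 0, -1]
    - [8, 45, 0, 0, -1]

```text
time: 9.1
tool_pos: [0.1608, 0.8951, 0.2114]
tool_rot: [3.13, -0.228, 1.404]
contact_force: [-0.6, -0.2, 0.7]
opening: 0.0916
grip_force: 0.0
```

```bash
python3 -c "from h import *; st()"
```

```text
t 9.1 p [0.1608 0.8951 0.2114] q [1.3051 1.1594 0.0361 0.0113 1.7185 1.4758] tilt 13.05 az 1.355 
R [[0.1615, 0.9857, 0.0485], [0.9607, -0.1683, 0.2206], [0.2256, 0.0109, -0.9742]] paz 1.393
```

move_arm:
  rows:
    - [8, 45, 15, 0, -1]
    - [8, 45, 15, 0, -1]
    - [8, 45, 15, 0, -1]
    - [8, 45, 15, 0, -1]
    - [8, 45, 15, 0, -1]
    - [8, 45, 15, 0, -1]
    - [8, 45, 15, 0, -1]
    - [8, 45, 15, 0, -1]

```text
time: 9.9
tool_pos: [0.1748, 0.9725, 0.2323]
tool_rot: [3.127, -0.483, 1.408]
contact_force: [-0.4, -0.5, 0.1]
opening: 0.0921
grip_force: 0.0
```

```bash
python3 -c "from h import *; st()"
```

```text
t 9.9 p [0.1748 0.9725 0.2323] q [1.3049 1.1682 0.0361 0.0332 1.4549 1.4758] tilt 27.71 az 1.376 
R [[0.1437, 0.9855, 0.0901], [0.8737, -0.1691, 0.4561], [0.4647, 0.0131, -0.8853]] paz 1.393
```

move_arm:
  rows:
    - [8, 45, 15, 0, -1]
    - [8, 45, 15, 0, -1]
    - [8, 45, 15, 0, -1]
    - [8, 45, 15, 0, -1]
    - [8, 45, 15, 0, -1]
    - [8, 45, 15, 0, -1]
    - [8, 45, 15, 0, -1]
    - [8, 45, 15, 0, -1]

```text
time: 10.7
tool_pos: [0.1875, 1.0427, 0.2571]
tool_rot: [3.122, -0.731, 1.413]
contact_force: [-0.1, -0.2, 0.2]
opening: 0.0917
grip_force: 0.0
```

```bash
python3 - <<'E'
from h import *
st()
hsv=cv2.cvtColor(cv2.imread("pics/top0.png"),cv2.COLOR_BGR2HSV)
# vials: brown masks in both cams
C={n:cam(n) for n in("scene","top")}
for n in C:
    im=cv2.imread(f"pics/{n}0.png");h=cv2.cvtColor(im,cv2.COLOR_BGR2HSV)
    m=((h[...,0]<15)|(h[...,0]>172))&(h[...,1]>100)&(h[...,2]<130)&(h[...,2]>20)
    k,l,s,c=cv2.connectedComponentsWithStats(m.astype(np.uint8))
    print(n,[(s[i,:4].tolist(),c[i].round(1).tolist(),int(s[i,4])) for i in range(1,k) if s[i,4]>=6])
for nm,a,b in [("short",(332,239),(288,181)),("tallA",(366,226.5),(274,209)),("tallB",(394.5,248),(242,208))]:
    print(nm,tri(C["scene"],a,C["top"],b))
R=lambda im,w,h:cv2.resize(im,(w,h),interpolation=cv2.INTER_CUBIC)
t=cv2.imread("pics/top0.png"); cv2.imwrite("pics/boxbig.png",R(t[98:212,316:436],600,570))
E
```

```text
t 10.7 p [0.1875 1.0427 0.2571] q [1.3051 1.1921 0.0361 0.0561 1.1839 1.4693] tilt 41.92 az 1.383 
R [[0.117, 0.9853, 0.1248], [0.735, -0.1704, 0.6563], [0.6679, 0.0149, -0.7441]] paz 1.393
scene [([390, 24, 30, 13], [404.2, 30.2], 191), ([380, 26, 5, 4], [382.4, 27.4], 15), ([419, 33, 63, 29], [446.6, 46.6], 529), ([510, 66, 32, 22], [526.1, 76.1], 353), ([277, 69, 4, 5], [278.6, 71.3], 15), ([587, 93, 53, 32], [616.0, 109.2], 599), ([0, 129, 142, 74], [51.7, 171.4], 1339), ([362, 231, 8, 9], [365.8, 235.1], 56), ([328, 244, 8, 6], [331.3, 246.7], 35), ([390, 252, 8, 10], [393.3, 256.8], 60)]
top [([443, 155, 24, 68], [446.4, 192.6], 146)]
short (array([0.6092, 0.1423, 0.0275]), np.float64(0.003174159815391475))
tallA (array([0.5057, 0.189 , 0.0432]), np.float64(0.0014150129275809077))
tallB (array([0.5077, 0.3042, 0.0425]), np.float64(0.00307658327696777))
```

View pics/boxbig.png

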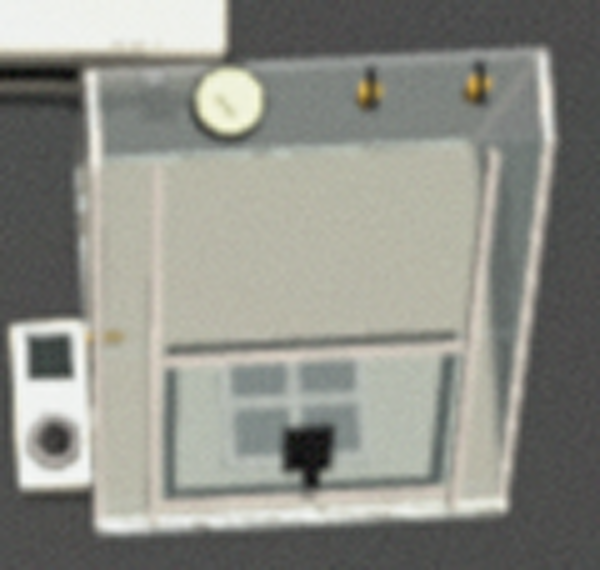

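The top view crop shows the box's front-bottom corners at (335.4,203.6) and (417.6,200.4) in full-picture pixels. Its back-top corners are at (334,112) and (425.6,108). The tray pockets run from about (362,170) to (388,189), the start button is at (327,185.6) and the tab at about (377.5,187).

```bash
cat >> h.py <<'E'
C={n:cam(n) for n in("scene","top")}
E
python3 - <<'E'
from h import *
t=C["top"]; f=lambda u,v:(316+u/5,98+v/5)
FL,FR=onz(t,f(97,528),0),onz(t,f(508,512),0)
BL,BR=onz(t,f(90,70),.22),onz(t,f(548,50),.22)
print(FL,FR,BL,BR)
print("w",np.linalg.norm(FL-FR),np.linalg.norm(BL-BR),"depth",np.linalg.norm((FL+FR-BL-BR)[:2]/2))
d=FL-FR; print("yaw front",np.arctan2(-d[0],d[1])); d=BL-BR; print("yaw back",np.arctan2(-d[0],d[1])); d=(BL+BR-FL-FR)/2; print("yaw depth",np.arctan2(d[1],d[0]))
print("tray mid ribs",onz(t,f(295,401),.014)); 
for p in[(259,378),(328,377),(262,431),(331,427)]: print(onz(t,f(*p),.009))
print("button",onz(t,f(55,438),.055), "scene", )
E
```

```text
[ 0.5323 -0.0327  0.    ] [ 0.5472 -0.335   0.    ] [ 0.8086 -0.0173  0.22  ] [ 0.825  -0.3152  0.22  ]
w 0.3027053687780183 0.29839513574348303 depth 0.27760252148410086
yaw front 0.04930114044989735
yaw back 0.05511943776885113
yaw depth 0.06355875633822898
tray mid ribs [ 0.6259 -0.1768  0.014 ]
[ 0.6436 -0.151   0.009 ]
[ 0.6449 -0.2018  0.009 ]
[ 0.6042 -0.1531  0.009 ]
[ 0.6077 -0.2038  0.009 ]
button [ 0.5908 -0.0001  0.055 ] scene
```

move_arm:
  rows:
    - [8, 45, 15, 0, -1]
    - [8, 45, 15, 0, -1]
    - [-6, -30, 20, 0, -1]
    - [-8, -40, 20, 0, -1]
    - [-8, -40, 20, 0, -1]
    - [-8, -40, 20, 0, -1]
    - [0, 0, 0, 0, -1]

```text
time: 11.4
tool_pos: [0.1636, 0.9268, 0.3394]
tool_rot: [3.12, -0.792, 1.415]
contact_force: [0.7, 0.9, 1.3]
opening: 0.0919
grip_force: 0.0
```

```bash
cat > kin.py <<'E'
import numpy as np
from scipy.spatial.transform import Rotation as Ro
from scipy.optimize import least_squares
rz=lambda a:Ro.from_euler('z',a).as_matrix(); ry=lambda a:Ro.from_euler('y',a).as_matrix()
P=None
def fk(q,P):
    a0,h,d,L2,e,L3,L4,w=P
    R3=rz(q[0])@ry(q[1]); R=R3@ry(q[2])
    p=rz(q[0])@[a0,d,h]+R3@[0,0,L2]+R@[e,0,L3]
    R=R@rz(q[3]); R=R@ry(q[4]); p=p+R@[w,0,L4]
    return p,R@rz(q[5]+np.pi/2)
E
python3 - <<'E'
from h import *; from kin import *
o,R=st()
D=[([1.082,.3426,1.5249,-.0001,1.2754,-.146],[.1763,.4941,.2261]),
([1.2578,1.0362,.2442,.0003,1.8624,.029],[.1773,.7963,.2269]),
([1.279,1.1479,.0361,.0036,1.9132,.0523],[.1688,.8314,.2130]),
([1.2913,.7935,.763,-.0168,1.7373,-3.0845],[.1227,.6856,.2225]),
([1.3032,1.1795,.036,-.0072,2.0038,-3.0678],[.1439,.8059,.1872]),
([1.3005,.9881,.1747,-.0092,1.9688,1.4169],[.1406,.7836,.2913]),
([1.3051,1.1594,.0361,.0113,1.7185,1.4758],[.1608,.8951,.2114]),
([1.3049,1.1682,.0361,.0332,1.4549,1.4758],[.1748,.9725,.2323]),
([1.3051,1.1921,.0361,.0561,1.1839,1.4693],[.1875,1.0427,.2571]),
(o["qpos"],o["tool_pos"])]
r=least_squares(lambda P:np.concatenate([fk(q,P)[0]-p for q,p in D]+[1e-3*(P-[0,.3,0,.4,0,.4,.25,0])]),[0,.3,0,.4,0,.4,.25,0])
print(r.x,"max err",np.abs(r.fun[:30]).max()); np.save("P.npy",r.x)
print(fk(o["qpos"],r.x)[1].round(3).tolist())
E
```

```text
t 11.4 p [0.1636 0.9268 0.3394] q [1.2926 0.7116 0.8515 0.0924 0.7903 1.4194] tilt 45.41 az 1.385 
R [[0.1087, 0.9853, 0.1317], [0.6938, -0.1701, 0.6998], [0.712, 0.0153, -0.7021]] paz 1.396
[-0.0003  0.2227  0.0764  0.5063  0.0464  0.3798  0.3181 -0.0001] max err 8.192072136611883e-05
[[0.109, 0.985, 0.132], [0.694, -0.17, 0.7], [0.712, 0.015, -0.702]]
```

```bash
cat >> kin.py <<'E'
P=np.load("P.npy")
lo=np.array([-2.53,-.77,.04,-1,.28,-3.11]);hi=np.array([2.53,2.02,2.7,4.14,2.66,3.11])
R45=np.array(Ro.from_euler('xyz',[3.12,-.792,1.415]).as_matrix())
AZ0=np.arctan2(R45[1,2],R45[0,2])
def Raz(az): return rz(az-AZ0)@R45
def ik(p,R,q0):
    f=lambda q:(lambda a:np.concatenate([(a[0]-p)*5,(R.T@a[1]-np.eye(3)).ravel()]))(fk(q,P))
    r=least_squares(f,np.clip(q0,lo+1e-3,hi-1e-3),bounds=(lo,hi)); return r.x,np.abs(r.fun).max()
BO=np.array([.6783,-.175,0]); BY=.055
def bw(v): return BO+rz(BY)@np.asarray(v,float)
E
python3 - <<'E'
from h import *; from kin import *
q0=monitor.observe()["qpos"]
X,e=tri(C["scene"],(274,174.6),C["top"],(377.5,187)); b=rz(-BY)@(X-BO); print("tab",X,e,"box",b,"out",(b[2]-b[0]-.14)/2**.5,"s",(b[0]+.0745+b[2]-.0655)/2**.5)
def rep(n,c,az,back=0):
    R=Raz(az); p=np.asarray(c)+R[:,2]*(.010-back); s=[]
    for seed in (q0,[0.2,.3,1.5,.1,.8,1.4],[.2,.3,1.5,1.5,.8,0],[.2,.3,1.5,-.8,1,2]):
        q,er=ik(p,R,seed); s.append((er,q))
    er,q=min(s,key=lambda t:t[0]); print(n,round(az,2),"back",back,"err",round(er,4),q.round(2))
for nm,c in [("short",[.609,.142,.03]),("tallA",[.5057,.189,.045]),("tallB",[.5077,.304,.045])]:
    for az in (.055,-.4,-.8,.6,1.2):
        for bk in(0,.1): rep(nm,c,az,bk)
for nm,c in [("backL",[-.031,.029,.058]),("backR",[-.031,-.029,.058]),("front",[-.073,-.029,.041]),]:
    for bk in (0,.06,.12): rep(nm,bw(c),BY,bk)
tb=bw([0,0,0])
for nm,v in [("tabdn",b),("tabup",b+[.099,0,.099])]:
    for bk in(0,.05): rep(nm,bw(v),BY,bk)
rep("btn",[.591,0,.06],BY,0);rep("btn",[.591,0,.06],BY,.06)
E
```

```text
tab [ 0.5822 -0.1751  0.0753] 0.006682768668819897 box [-0.0959  0.0052  0.0753] out 0.022077300514732594 s -0.008210088550430527
short 0.06 back 0 err 0.0 [ 0.13  0.67  2.11  3.28  0.44 -1.66]
short 0.06 back 0.1 err 0.0 [ 0.15  0.44  2.26  3.34  0.36 -1.71]
short -0.4 back 0 err 0.2119 [ 0.3   0.65  1.78 -1.    0.47  3.11]
short -0.4 back 0.1 err 0.1706 [ 0.38  0.46  1.92 -1.    0.52  3.11]
short -0.8 back 0 err 0.2403 [ 0.33  0.72  1.58 -0.77  0.79  3.11]
short -0.8 back 0.1 err 0.2212 [ 0.45  0.59  1.61 -0.72  0.92  3.11]
short 0.6 back 0 err 0.0 [-0.14  0.68  2.07  2.    0.55 -1.08]
short 0.6 back 0.1 err 0.0 [-0.27  0.47  2.19  1.72  0.58 -0.9 ]
short 1.2 back 0 err 0.0 [-0.26  0.77  1.77  1.13  0.9  -0.79]
short 1.2 back 0.1 err 0.0 [-0.4   0.63  1.79  0.98  1.03 -0.71]
tallA 0.06 back 0 err 0.0 [ 0.32  0.6   2.31  3.5   0.57 -1.71]
tallA 0.06 back 0.1 err 0.0 [ 0.4   0.33  2.42  3.73  0.44 -1.89]
tallA -0.4 back 0 err 0.2523 [ 0.42  0.52  1.94 -0.95  0.5   3.11]
tallA -0.4 back 0.1 err 0.215 [ 0.56  0.33  2.02 -0.87  0.62  3.11]
tallA -0.8 back 0 err 0.3037 [ 0.44  0.59  1.74
[... 1286 characters left out ...]
 err 0.0 [-0.69  0.54  1.99  1.64  0.5  -0.68]
backR 0.06 back 0.12 err 0.0 [-0.76  0.42  2.06  1.47  0.55 -0.55]
front 0.06 back 0 err 0.0 [-0.69  0.67  2.02  1.9   0.53 -0.97]
front 0.06 back 0.06 err 0.0 [-0.76  0.55  2.1   1.75  0.55 -0.87]
front 0.06 back 0.12 err 0.0 [-0.84  0.41  2.16  1.56  0.59 -0.73]
tabdn 0.06 back 0 err 0.0 [-0.66  0.56  2.11  1.89  0.52 -0.94]
tabdn 0.06 back 0.05 err 0.0 [-0.73  0.45  2.17  1.74  0.53 -0.82]
tabup 0.06 back 0 err 0.0 [-0.53  0.48  1.8   1.21  0.43 -0.06]
tabup 0.06 back 0.05 err 0.0 [-0.57  0.37  1.85  1.11  0.48  0.02]
btn 0.06 back 0 err 0.0 [-0.24  0.57  2.21  2.66  0.46 -1.36]
btn 0.06 back 0.06 err 0.0 [-0.28  0.42  2.3   2.52  0.41 -1.25]
```

```bash
cat > plan.py <<'E'
from h import *; from kin import *
V=np.array([1.8,1.8,2.2,2.2,2.2,2.2])*.1
def go(p,az,N,verbose=True,state=None):
    """check a straight move of N rows to TCP p with tilt azimuth az; print the per-row shift"""
    if state is None:
        o=monitor.observe(); q=o["qpos"]; p0=o["tool_pos"]; R0=Ro.from_euler('xyz',o["tool_rot"]).as_matrix()
    else: q,p0,R0=state
    a0=np.arctan2(R0[1,2],R0[0,2]); d=(az-a0+np.pi)%(2*np.pi)-np.pi; w=0;em=0;zs=[]
    for i in range(1,N+1):
        qn,e=ik(p0+(p-p0)*i/N,rz(d*i/N)@R0,q); w=max(w,np.abs((qn-q)/V).max()); em=max(em,e); q=qn
    print("total mm",((p-p0)*1e3).round(1),"turn",round(d,4),"| row",((p-p0)*1e3/N).round(1),round(d/N,4),"N",N,"speedratio",round(w,2),"ikerr",round(em,4),"q",q.round(2))
    return q,np.array(p),rz(d)@R0
E
python3 - <<'E'
from plan import *
b=np.array([-.0993,0,.0789]); zt=Raz(BY)[:,2]; t=bw(b)+zt*.01; print("tcp at tab",t,"pre",t-.1*zt)
s=go(np.array([.35,.5,.42]),.7,12)
s=go(t-.1*zt,BY,12,state=s)
E
```

```text
tcp at tab [ 0.5863 -0.1801  0.0719] pre [ 0.5152 -0.184   0.1421]
total mm [ 186.4 -426.8   80.6] turn -0.6847 | row [ 15.5 -35.6   6.7] -0.0571 N 12 speedratio 0.54 ikerr 0.0 q [ 0.91  0.03  1.64 -0.24  0.7   1.88]
total mm [ 165.2 -684.  -277.9] turn -0.645 | row [ 13.8 -57.  -23.2] -0.0537 N 12 speedratio 1.72 ikerr 0.0 q [-0.82  0.32  2.21  1.52  0.58 -0.65]
```

```bash
python3 - <<'E'
from plan import *
s=go(np.array([.35,.5,.42]),.7,12)
s1=go(np.array([.45,.15,.40]),.6,12,state=s)
s1=go(np.array([.515,-.184,.32]),BY,16,state=s1)
s1=go(np.array([.515,-.184,.142]),BY,7,state=s1)
E
```

```text
total mm [ 186.4 -426.8   80.6] turn -0.6847 | row [ 15.5 -35.6   6.7] -0.0571 N 12 speedratio 0.54 ikerr 0.0 q [ 0.91  0.03  1.64 -0.24  0.7   1.88]
total mm [ 100. -350.  -20.] turn -0.1 | row [  8.3 -29.2  -1.7] -0.0083 N 12 speedratio 0.63 ikerr 0.0 q [-0.21 -0.24  1.93  0.68  0.96  0.48]
total mm [  65. -334.  -80.] turn -0.545 | row [  4.1 -20.9  -5. ] -0.0341 N 16 speedratio 0.31 ikerr 0.0 q [-0.82  0.01  1.94  0.85  0.81  0.19]
total mm [   0.    0. -178.] turn 0.0 | row [  0.    0.  -25.4] 0.0 N 7 speedratio 0.71 ikerr 0.0 q [-0.82  0.32  2.21  1.52  0.58 -0.66]
```

move_arm:
  rows:
    - [15.5, -35.6, 6.7, -0.057, -1]
    - [15.5, -35.6, 6.7, -0.057, -1]
    - [15.5, -35.6, 6.7, -0.057, -1]
    - [15.5, -35.6, 6.7, -0.057, -1]
    - [15.5, -35.6, 6.7, -0.057, -1]
    - [15.5, -35.6, 6.7, -0.057, -1]
    - [15.5, -35.6, 6.7, -0.057, -1]
    - [15.5, -35.6, 6.7, -0.057, -1]
    - [15.5, -35.6, 6.7, -0.057, -1]
    - [15.5, -35.6, 6.7, -0.057, -1]
    - [15.5, -35.6, 6.7, -0.057, -1]
    - [15.5, -35.6, 6.7, -0.057, -1]

```text
time: 12.6
tool_pos: [0.3518, 0.5025, 0.4147]
tool_rot: [3.123, -0.791, 0.727]
contact_force: [0.8, -0.2, -0.9]
opening: 0.0917
grip_force: 0.0
```

move_arm:
  rows:
    - [8, -29, -1, -0.008, -1]
    - [8, -29, -1, -0.008, -1]
    - [8, -29, -1, -0.008, -1]
    - [8, -29, -1, -0.008, -1]
    - [8, -29, -1, -0.008, -1]
    - [8, -29, -1, -0.008, -1]
    - [8, -29, -1, -0.008, -1]
    - [8, -29, -1, -0.008, -1]
    - [8, -29, -1, -0.008, -1]
    - [8, -29, -1, -0.008, -1]
    - [8, -29, -1, -0.008, -1]
    - [8, -29, -1, -0.008, -1]

```text
time: 13.8
tool_pos: [0.448, 0.1537, 0.4022]
tool_rot: [3.115, -0.79, 0.638]
contact_force: [0.5, -0.1, -0.5]
opening: 0.0918
grip_force: 0.0
```

move_arm:
  rows:
    - [5, -28, -6, -0.045, -1]
    - [5, -28, -6, -0.045, -1]
    - [5, -28, -6, -0.045, -1]
    - [5, -28, -6, -0.045, -1]
    - [5, -28, -6, -0.045, -1]
    - [5, -28, -6, -0.045, -1]
    - [5, -28, -6, -0.045, -1]
    - [5, -28, -6, -0.045, -1]
    - [5, -28, -6, -0.045, -1]
    - [5, -28, -6, -0.045, -1]
    - [5, -28, -6, -0.045, -1]
    - [5, -28, -6, -0.045, -1]

```text
time: 15.0
tool_pos: [0.5079, -0.1833, 0.3296]
tool_rot: [3.115, -0.789, 0.096]
contact_force: [-0.4, 1.1, 0.0]
opening: 0.0918
grip_force: 0.0
```

move_arm:
  rows:
    - [2, 0, -25, 0, -1]
    - [2, 0, -25, 0, -1]
    - [2, 0, -25, 0, -1]
    - [2, 0, -25, 0, -1]
    - [2, 0, -25, 0, -1]
    - [2, 0, -25, 0, -1]
    - [0, 0, 0, 0, -1]

```text
time: 15.7
tool_pos: [0.5192, -0.1813, 0.1761]
tool_rot: [3.123, -0.784, 0.091]
contact_force: [0.3, 0.7, -0.1]
opening: 0.0917
grip_force: 0.0
```

```bash
python3 - <<'E'
from plan import *
o,R=st(); cv2.imwrite("pics/w1.png",vision.read_camera("wrist")[:,:,::-1])
E
```

```text
t 15.7 p [ 0.5192 -0.1813  0.1761] q [-0.8037  0.2492  2.1545  1.3188  0.5906 -0.4149] tilt 44.93 az 0.065 
R [[0.7051, 0.0781, 0.7047], [0.0645, -0.9969, 0.046], [0.7061, 0.0131, -0.708]] paz -0.336
```

View pics/w1.png

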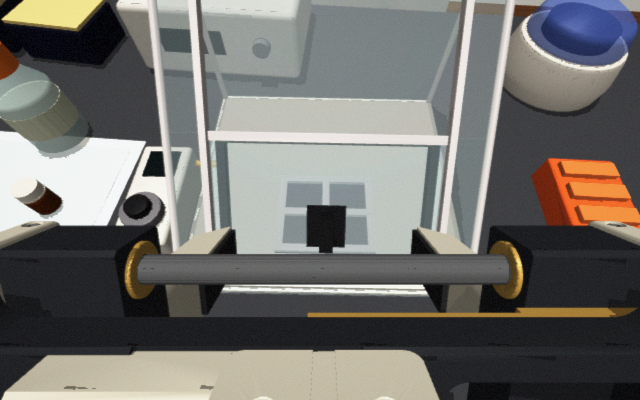

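The wrist view shows the tab as a black base plate at (326,226), with the narrow fin's lower end at (326,250). The closed cover lies over the port, and the tray is visible behind it at (327,210). I'll intersect these rays with the cover plane.

```bash
python3 - <<'E'
from plan import *
o=monitor.observe(); W=cam("wrist",o)
def onpanel(Cm,uv,out):
    p,d=ray(*Cm,*uv); p=rz(-BY)@(p-BO); d=rz(-BY)@d; n=np.array([-1,0,1])/2**.5
    t=(out-(n@(p-np.array([-.14,0,0]))))/(n@d); x=p+t*d; return x,(x[0]+.0745+x[2]-.0655)/2**.5
print("plate w",onpanel(W,(326,226),.011)); print("plate t",onpanel(C["top"],(377.5,187),.011)); print("w corners",onpanel(W,(307,206),.011),onpanel(W,(345,246),.011))
print("fin low w",onpanel(W,(326,251),.039))
# tray pockets corner in wrist: outline of tray centre cross
print("tray w",rz(-BY)@(onz(W,(327,210),.014)-BO)); 
# short vial cap
print("shortcap", onz(W,(27,190),.04))
E
```

```text
plate w (array([-0.0919, -0.0013,  0.0636]), np.float64(-0.013639263239423799))
plate t (array([-0.092 ,  0.001 ,  0.0636]), np.float64(-0.013750388501541129))
w corners (array([-0.0785,  0.0167,  0.077 ]), np.float64(0.005328474518256153)) (array([-0.1058, -0.02  ,  0.0498]), np.float64(-0.03321711480903428))
fin low w (array([-0.1209, -0.0017,  0.0742]), np.float64(-0.02663746888552995))
tray w [-0.0477 -0.0027  0.014 ]
shortcap [0.6134 0.1412 0.04  ]
```

```bash
python3 - <<'E'
from plan import *
o,R=st(); t=bw([-.1031,-.001,.0751]); a=BY
zt=rz(BY-.065)@R[:,2]; T=t+zt*.009
s=go(T-.06*zt,a,6); s=go(T,a,5,state=s); u=rz(BY)@np.array([1,0,1])/2**.5
s=go(T+u*.141,a,16,state=s); s=go(T+u*.14-zt*.06,a,6,state=s)
E
```

```text
t 15.75 p [ 0.5196 -0.1815  0.1777] q [-0.8038  0.2467  2.1528  1.3158  0.5919 -0.4102] tilt 45.02 az 0.064 
R [[0.704, 0.0778, 0.7059], [0.0645, -0.9969, 0.0455], [0.7073, 0.0135, -0.7068]] paz -0.336
total mm [ 19.8  -2.1 -66.6] turn -0.0094 | row [  3.3  -0.3 -11.1] -0.0016 N 6 speedratio 0.28 ikerr 0.0 q [-0.76  0.42  2.18  1.66  0.55 -0.77]
total mm [ 42.4   2.3 -42.4] turn 0.0 | row [ 8.5  0.5 -8.5] 0.0 N 5 speedratio 0.2 ikerr 0.0 q [-0.69  0.56  2.11  1.86  0.52 -0.92]
total mm [99.6  5.5 99.7] turn 0.0 | row [6.2 0.3 6.2] 0.0 N 16 speedratio 0.26 ikerr 0.0 q [-0.55  0.47  1.81  1.19  0.45 -0.05]
total mm [-43.1  -2.3  41.7] turn 0.0 | row [-7.2 -0.4  7. ] 0.0 N 6 speedratio 0.11 ikerr 0.0 q [-0.6   0.35  1.86  1.08  0.51  0.04]
```

move_arm:
  rows:
    - [3.3, -0.3, -11, -0.002, -1]
    - [3.3, -0.3, -11, -0.002, -1]
    - [3.3, -0.3, -11, -0.002, -1]
    - [3.3, -0.3, -11, -0.002, -1]
    - [3.3, -0.3, -11, -0.002, -1]
    - [3.3, -0.3, -11, 0, -1]
    - [0, 0, 0, 0, -1]
    - [0, 0, 0, 0, -1]

```text
time: 16.55
tool_pos: [0.5397, -0.1834, 0.1132]
tool_rot: [3.122, -0.788, 0.081]
contact_force: [0.5, -0.6, 0.2]
opening: 0.0918
grip_force: 0.0
```

```bash
python3 - <<'E'
from plan import *
o,R=st(); t=bw([-.1031,-.001,.0751]); T=t+R[:,2]*.009; go(T,BY,5)
E
```

```text
t 16.55 p [ 0.5397 -0.1834  0.1132] q [-0.7638  0.4161  2.1786  1.663   0.5459 -0.7719] tilt 45.16 az 0.053 
R [[0.703, 0.0672, 0.7081], [0.0574, -0.9976, 0.0377], [0.7089, 0.0141, -0.7052]] paz -0.328
total mm [ 42.1   2.1 -44.4] turn 0.0018 | row [ 8.4  0.4 -8.9] 0.0004 N 5 speedratio 0.2 ikerr 0.0 q [-0.69  0.56  2.11  1.87  0.52 -0.93]
```

move_arm:
  rows:
    - [8.4, 0.4, -8.9, 0, -1]
    - [8.4, 0.4, -8.9, 0, -1]
    - [8.4, 0.4, -8.9, 0, -1]
    - [8.4, 0.4, -8.9, 0, -1]
    - [8.4, 0.4, -8.9, 0, -1]
    - [0, 0, 0, 0, 1]
    - [0, 0, 0, 0, 1]
    - [0, 0, 0, 0, 1]
    - [0, 0, 0, 0, 1]
    - [0, 0, 0, 0, 1]
    - [0, 0, 0, 0, 1]
  newtons: 20

```text
time: 17.65
tool_pos: [0.5807, -0.1808, 0.0672]
tool_rot: [3.125, -0.786, 0.078]
contact_force: [-0.6, 0.6, -0.2]
opening: 0.048
grip_force: 0.0
```

move_arm:
  rows:
    - [0, 0, 0, 0, 1]
    - [0, 0, 0, 0, 1]
    - [0, 0, 0, 0, 1]
    - [0, 0, 0, 0, 1]
    - [0, 0, 0, 0, 1]
    - [0, 0, 0, 0, 1]

```text
time: 18.25
tool_pos: [0.5807, -0.1801, 0.0668]
tool_rot: [3.126, -0.786, 0.078]
contact_force: [-0.5, 3.0, -0.7]
opening: 0.012
grip_force: 20.0
```

move_arm:
  rows:
    - [9, 0.5, 9, 0, 1]
    - [9, 0.5, 9, 0, 1]
    - [9, 0.5, 9, 0, 1]
    - [9, 0.5, 9, 0, 1]
    - [9, 0.5, 9, 0, 1]
    - [9, 0.5, 9, 0, 1]
    - [9, 0.5, 9, 0, 1]
    - [9, 0.5, 9, 0, 1]
    - [9, 0.5, 9, 0, 1]
    - [9, 0.5, 9, 0, 1]
    - [0, 0, 0, 0, 1]

```text
time: 19.35
tool_pos: [0.6706, -0.1744, 0.1569]
tool_rot: [3.127, -0.785, 0.078]
contact_force: [-3.5, 3.7, 2.3]
opening: 0.0117
grip_force: 20.0
```

```bash
python3 - <<'E'
from plan import *
o,R=st(); p0=np.array([.5807,-.1801,.0668]); u=rz(BY)@np.array([1,0,1])/2**.5
d=o["tool_pos"]-p0; print("along",d@u,"off",d-u*(d@u),o["contact_force"]); go(p0+u*.141,BY,2)
E
```

```text
t 19.35 p [ 0.6706 -0.1744  0.1569] q [-0.5563  0.4728  1.8436  1.2667  0.4413 -0.1432] tilt 44.98 az 0.058 
R [[0.7052, 0.0682, 0.7057], [0.0554, -0.9976, 0.0411], [0.7068, 0.0101, -0.7073]] paz -0.254
along 0.12741967688345485 off [-0.0001  0.0007  0.    ] [-3.4681  3.7344  2.3167]
total mm [ 9.6 -0.2  9.6] turn -0.0031 | row [ 4.8 -0.1  4.8] -0.0016 N 2 speedratio 0.2 ikerr 0.0 q [-0.54  0.47  1.81  1.2   0.44 -0.06]
```

move_arm:
  rows:
    - [4.5, 0, 4.5, 0, 1]
    - [4.5, 0, 4.5, 0, 1]
    - [1, 0, 1, 0, 1]
    - [0.5, 0, 0.5, 0, 1]
    - [0, 0, 0, 0, 1]

```text
time: 19.85
tool_pos: [0.678, -0.174, 0.1643]
tool_rot: [3.13, -0.779, 0.076]
contact_force: [-17.9, 3.4, 1.0]
opening: 0.0117
grip_force: 20.0
```

The force rose at about 138–140 mm of travel, so the cover is at its stop. I'll release the tab and back out.

move_arm:
  rows:
    - [0, 0, 0, 0, -1]
    - [0, 0, 0, 0, -1]
    - [0, 0, 0, 0, -1]
    - [0, 0, 0, 0, -1]
    - [0, 0, 0, 0, -1]
    - [-8, -0.4, 8, 0, -1]
    - [-8, -0.4, 8, 0, -1]
    - [-8, -0.4, 8, 0, -1]
    - [-8, -0.4, 8, 0, -1]
    - [-8, -0.4, 8, 0, -1]
    - [-8, -0.4, 8, 0, -1]
    - [-8, -0.4, 8, 0, -1]

```text
time: 21.05
tool_pos: [0.6245, -0.1785, 0.2242]
tool_rot: [3.125, -0.786, 0.078]
contact_force: [-0.5, -0.2, -0.7]
opening: 0.0919
grip_force: 0.0
```

```bash
python3 - <<'E'
from plan import *
st(); cv2.imwrite("pics/t2.png",cv2.resize(vision.read_camera("top")[95:245,200:440,::-1],(800,500),interpolation=cv2.INTER_CUBIC))
E
```

```text
t 21.05 p [ 0.6245 -0.1785  0.2242] q [-0.6185  0.3064  1.8776  1.0386  0.5373  0.0711] tilt 45.03 az 0.055 
R [[0.7047, 0.0663, 0.7064], [0.0552, -0.9977, 0.0386], [0.7073, 0.0118, -0.7068]] paz -0.278
```

View pics/t2.png

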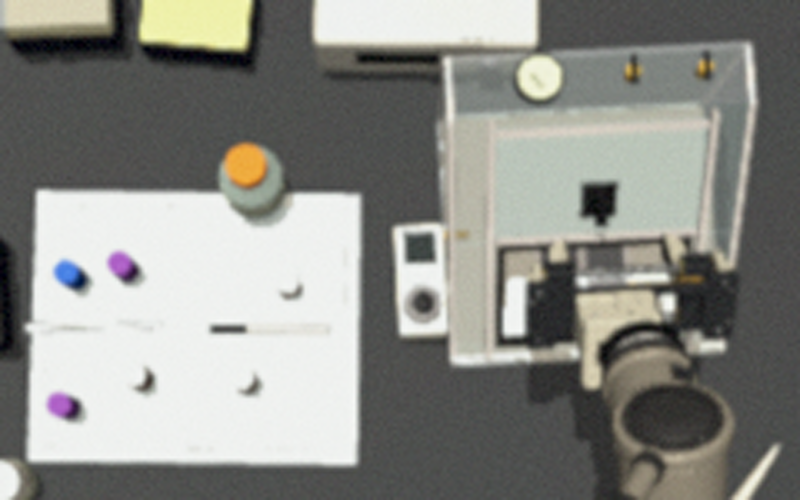

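```bash
python3 - <<'E'
from plan import *
o,R=st(); W=C["top"]
p,d=ray(*W,379.7,154.4); p=rz(-BY)@(p-BO); d=rz(-BY)@d; n=np.array([-1,0,1])/2**.5
x=p+d*((.011-n@(p-np.array([-.14,0,0])))/(n@d)); print("plate s",(x[0]+.0745+x[2]-.0655)/2**.5)
az=.9; zt=Raz(az)[:,2]; c=np.array([.505,.189,.049])
s=go(np.array([.55,-.12,.34]),.25,8); s=go(c-.13*zt+[0,0,.1],az,14,state=s);s=go(c-.13*zt,az,5,state=s); s=go(c+.01*zt,az,8,state=s)
print(c-.13*zt)
E
```

```text
t 21.1 p [ 0.6242 -0.1787  0.2256] q [-0.6192  0.304   1.8776  1.0377  0.538   0.0718] tilt 45.1 az 0.053 
R [[0.7038, 0.0661, 0.7073], [0.0557, -0.9977, 0.0378], [0.7082, 0.0128, -0.7059]] paz -0.279
plate s 0.12305670021948302
total mm [-74.2  58.7 114.4] turn 0.1966 | row [-9.3  7.3 14.3] 0.0246 N 8 speedratio 0.23 ikerr 0.0 q [-0.69  0.04  1.85  0.82  0.9   0.2 ]
total mm [-102.5  236.5  -99.7] turn 0.65 | row [-7.3 16.9 -7.1] 0.0464 N 14 speedratio 0.24 ikerr 0.0 q [-0.44  0.05  2.16  0.97  0.99 -0.38]
total mm [   0.    0. -100.] turn -0.0 | row [  0.   0. -20.] -0.0 N 5 speedratio 0.43 ikerr 0.0 q [-0.44  0.28  2.3   1.23  0.82 -0.79]
total mm [ 62.   78.1 -98.3] turn 0.0 | row [  7.7   9.8 -12.3] 0.0 N 8 speedratio 0.3 ikerr 0.0 q [-0.16  0.6   2.22  1.74  0.68 -1.13]
[0.4475 0.1165 0.1403]
```

move_arm:
  rows:
    - [-9.3, 7.3, 14.3, 0.025, -1]
    - [-9.3, 7.3, 14.3, 0.025, -1]
    - [-9.3, 7.3, 14.3, 0.025, -1]
    - [-9.3, 7.3, 14.3, 0.025, -1]
    - [-9.3, 7.3, 14.3, 0.025, -1]
    - [-9.3, 7.3, 14.3, 0.025, -1]
    - [-9.3, 7.3, 14.3, 0.025, -1]
    - [-9.3, 7.3, 14.3, 0.025, -1]

```text
time: 21.9
tool_pos: [0.5502, -0.1197, 0.3384]
tool_rot: [3.125, -0.785, 0.279]
contact_force: [0.3, 0.1, 0.6]
opening: 0.0922
grip_force: 0.0
```

move_arm:
  rows:
    - [-9, 20, -8, 0.055, -1]
    - [-9, 20, -8, 0.055, -1]
    - [-9, 20, -8, 0.055, -1]
    - [-9, 20, -8, 0.055, -1]
    - [-9, 20, -8, 0.055, -1]
    - [-9, 20, -8, 0.055, -1]
    - [-9, 20, -8, 0.055, -1]
    - [-9, 20, -8, 0.055, -1]
    - [-9, 20, -8, 0.055, -1]
    - [-9, 20, -8, 0.055, -1]
    - [-9, 20, -8, 0.055, -1]
    - [-9, 20, -8, 0.055, -1]

```text
time: 23.1
tool_pos: [0.4423, 0.1206, 0.2416]
tool_rot: [3.125, -0.785, 0.94]
contact_force: [-0.4, 0.7, 0.3]
opening: 0.0918
grip_force: 0.0
```

move_arm:
  rows:
    - [0, 0, -20, 0, -1]
    - [0, 0, -20, 0, -1]
    - [0, 0, -20, 0, -1]
    - [0, 0, -20, 0, -1]
    - [0, 0, 0, 0, -1]

```text
time: 23.6
tool_pos: [0.4418, 0.1202, 0.1602]
tool_rot: [3.131, -0.784, 0.934]
contact_force: [-0.2, -0.9, 0.5]
opening: 0.0917
grip_force: 0.0
```

```bash
python3 - <<'E'
from plan import *
o,R=st(); np.save("w2p.npy",np.r_[o["tool_pos"],o["tool_rot"]]); cv2.imwrite("pics/w2.png",vision.read_camera("wrist")[:,:,::-1])
W=cam("wrist",o)
for X in ([.609,.142,.04],[.5057,.189,.057],[.5077,.304,.057]): print(px(W,X))
E
```

```text
t 23.6 p [0.4418 0.1202 0.1602] q [-0.4369  0.2206  2.277   1.1552  0.8546 -0.6902] tilt 44.94 az 0.919 
R [[0.4211, 0.7994, 0.4286], [0.569, -0.6008, 0.5615], [0.7063, 0.0074, -0.7079]] paz 0.266
[438.2314 183.5785]
[332.2647 194.864 ]
[269.5528 121.959 ]
```

View pics/w2.png

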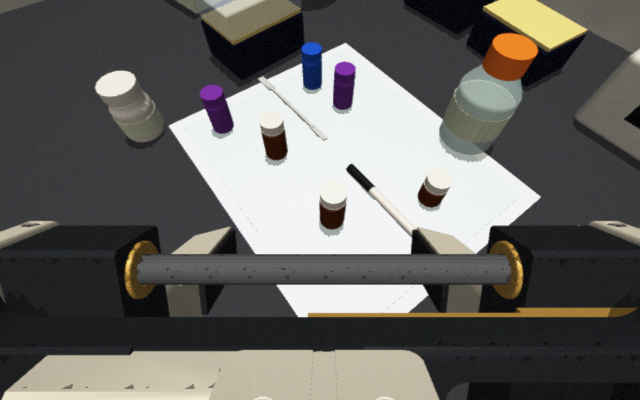

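In this view tallA has its cap top at (333,187) and base at (332,226). TallB is at (271,117) and (276,157), and short at (437,174) and (431,204). The purple and blue vials are further off, and the marker lies beyond tallA.

```bash
python3 - <<'E'
from plan import *
v=np.load("w2p.npy"); W=cam("wrist",{"tool_pos":v[:3],"tool_rot":v[3:]})
im=cv2.imread("pics/w2.png"); h=cv2.cvtColor(im,cv2.COLOR_BGR2HSV)
m=(h[...,1]>90)&(h[...,2]<120)&((h[...,0]<20)|(h[...,0]>170)); m[225:]=0
k,l,s,c=cv2.connectedComponentsWithStats(m.astype(np.uint8)); print([(s[i,:4].tolist()) for i in range(1,k) if s[i,4]>100])
for n,a,b,H,sc in [("A",(333,187),(332,222),.057,(366,225)),("B",(271,117),(276,154),.057,(394.5,246)),("S",(437,174),(431,202),.04,(332,238.5))]:
    print(n,"top@H",onz(W,a,H),"base@0",onz(W,b,0),"tri",tri(W,a,C["scene"],sc))
E
```

```text
[[482, 32, 31, 43], [511, 48, 28, 32], [263, 131, 24, 29], [419, 185, 25, 22], [320, 205, 25, 20]]
A top@H [0.5117 0.1956 0.057 ] base@0 [0.5066 0.1877 0.    ] tri (array([0.5113, 0.1944, 0.0587]), np.float64(0.0010011578935636986))
B top@H [0.5129 0.3094 0.057 ] base@0 [0.5083 0.3045 0.    ] tri (array([0.5123, 0.3078, 0.0586]), np.float64(0.00014513345465133552))
S top@H [0.617  0.1511 0.04  ] base@0 [0.6132 0.1401 0.    ] tri (array([0.6154, 0.1507, 0.0419]), np.float64(0.0002620062921842018))
```

```bash
python3 - <<'E'
from plan import *
v=np.load("w2p.npy"); W=cam("wrist",{"tool_pos":v[:3],"tool_rot":v[3:]})
im=cv2.imread("pics/w2.png").astype(int)
for n,u,r in [("A",332,range(220,236)),("B",276,range(150,168)),("S",431,range(198,214))]: print(n,[im[i,u].sum()//3 for i in r])
for n,uv in [("A",(332.5,229.5)),("B",(275.5,160.5)),("S",(431,207.5))]:
    p=onz(W,uv,0); d=p-W[1][:3,3]; d[2]=0; print(n,p+d/np.linalg.norm(d)*.01375)
E
```

```text
A [np.int64(18), np.int64(13), np.int64(17), np.int64(20), np.int64(24), np.int64(17), np.int64(20), np.int64(19), np.int64(31), np.int64(93), np.int64(153), np.int64(161), np.int64(161), np.int64(163), np.int64(162), np.int64(190)]
B [np.int64(20), np.int64(19), np.int64(21), np.int64(19), np.int64(14), np.int64(19), np.int64(22), np.int64(17), np.int64(20), np.int64(41), np.int64(122), np.int64(157), np.int64(162), np.int64(163), np.int64(174), np.int64(230), np.int64(241), np.int64(242)]
S [np.int64(18), np.int64(21), np.int64(22), np.int64(16), np.int64(21), np.int64(19), np.int64(17), np.int64(20), np.int64(23), np.int64(77), np.int64(155), np.int64(159), np.int64(162), np.int64(188), np.int64(240), np.int64(243)]
A [0.5106 0.1905 0.    ]
B [0.5079 0.3089 0.    ]
S [0.6209 0.1393 0.    ]
```

```bash
python3 - <<'E'
from plan import *
o,R=st(); zt=R[:,2]; c=np.array([.510,.191,.048]); T=c+.01*zt
s=go(T-.06*zt,.919,5); s=go(T,.919,5,state=s); s=go(T+[0,0,.10],.919,6,state=s)
print(T)
E
```

```text
t 23.65 p [0.4424 0.1201 0.1614] q [-0.4369  0.2185  2.2752  1.154   0.8559 -0.6877] tilt 44.99 az 0.917 
R [[0.42, 0.7993, 0.4298], [0.569, -0.6009, 0.5614], [0.707, 0.0088, -0.7072]] paz 0.265
total mm [ 46.1  42.8 -78. ] turn 0.0016 | row [  9.2   8.6 -15.6] 0.0003 N 5 speedratio 0.32 ikerr 0.0 q [-0.26  0.47  2.25  1.5   0.72 -0.96]
total mm [ 25.8  33.7 -42.4] turn 0.0 | row [ 5.2  6.7 -8.5] 0.0 N 5 speedratio 0.19 ikerr 0.0 q [-0.16  0.6   2.2   1.7   0.68 -1.1 ]
total mm [  0.   0. 100.] turn 0.0 | row [ 0.   0.  16.7] 0.0 N 6 speedratio 0.38 ikerr 0.0 q [-0.16  0.36  2.13  1.32  0.7  -0.61]
[0.5143 0.1966 0.0409]
```

move_arm:
  rows:
    - [9.2, 8.6, -15.6, 0, -1]
    - [9.2, 8.6, -15.6, 0, -1]
    - [9.2, 8.6, -15.6, 0, -1]
    - [9.2, 8.6, -15.6, 0, -1]
    - [9.2, 8.6, -15.6, 0, -1]
    - [5.2, 6.7, -8.5, 0, -1]
    - [5.2, 6.7, -8.5, 0, -1]
    - [5.2, 6.7, -8.5, 0, -1]
    - [5.2, 6.7, -8.5, 0, -1]
    - [5.2, 6.7, -8.5, 0, -1]
    - [0, 0, 0, 0, -1]
    - [0, 0, 0, 0, -1]

```text
time: 24.85
tool_pos: [0.5153, 0.1966, 0.0423]
tool_rot: [3.124, -0.787, 0.939]
contact_force: [-0.4, 0.6, -0.2]
opening: 0.0921
grip_force: 0.0
```

```bash
python3 - <<'E'
from plan import *
o,R=st(); cv2.imwrite("pics/w3.png",np.hstack([vision.read_camera("wrist")[80:330,160:480,::-1],vision.read_camera("scene")[150:330,300:480,::-1].repeat(1,0)[:180] if 0 else cv2.resize(vision.read_camera("scene")[190:290,300:428,::-1],(320,250))]))
E
```

```text
t 24.85 p [0.5153 0.1966 0.0423] q [-0.1555  0.6023  2.1968  1.704   0.6775 -1.099 ] tilt 45.1 az 0.914 
R [[0.4168, 0.7996, 0.4322], [0.5699, -0.6004, 0.5611], [0.7082, 0.0124, -0.7059]] paz 0.364
```

View pics/w3.png

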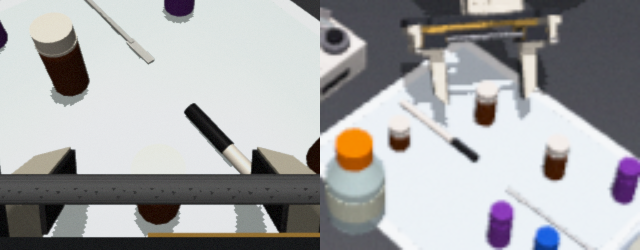

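The crop shows tallA centred between the open fingers. I'll close on it and lift.

move_arm:
  rows:
    - [0, 0, 0, 0, 1]
    - [0, 0, 0, 0, 1]
    - [0, 0, 0, 0, 1]
    - [0, 0, 0, 0, 1]
    - [0, 0, 0, 0, 1]
    - [0, 0, 0, 0, 1]
    - [0, 0, 0, 0, 1]
    - [0, 0, 0, 0, 1]
    - [0, 0, 0, 0, 1]
    - [0, 0, 0, 0, 1]
  newtons: 15

```text
time: 25.95
tool_pos: [0.5148, 0.1964, 0.0412]
tool_rot: [3.125, -0.785, 0.938]
contact_force: [0.1, -0.1, -0.5]
opening: 0.0269
grip_force: 14.8
```

```bash
python3 - <<'E'
from plan import *
o,R=st(); cv2.imwrite("pics/s3.png",cv2.resize(vision.read_camera("scene")[190:290,300:428,::-1],(640,500),interpolation=cv2.INTER_CUBIC)); cv2.imwrite("pics/w4r.png",vision.read_camera("wrist")[:,:,::-1])
zt0=R[:,2]; p=o["tool_pos"]
s=go(p+[0,0,.12],.914,6)
E
```

```text
t 25.95 p [0.5148 0.1964 0.0412] q [-0.1554  0.6041  2.1976  1.7056  0.6766 -1.101 ] tilt 45.01 az 0.915 
R [[0.4182, 0.7994, 0.4312], [0.5702, -0.6006, 0.5605], [0.7071, 0.0115, -0.707]] paz 0.365
total mm [ -0.  -0. 120.] turn -0.0009 | row [-0. -0. 20.] -0.0002 N 6 speedratio 0.45 ikerr 0.0 q [-0.16  0.32  2.11  1.25  0.71 -0.52]
```

View pics/s3.png

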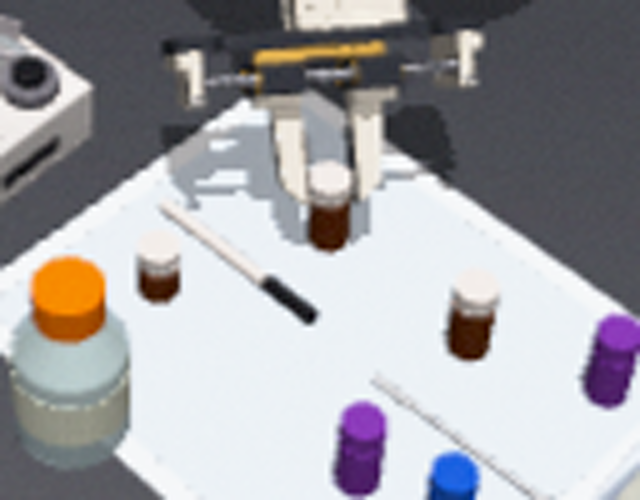

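```bash
cat >> plan.py <<'E'
def zaz(az): 
    o=monitor.observe(); R=Ro.from_euler('xyz',o["tool_rot"]).as_matrix(); return rz(az-np.arctan2(R[1,2],R[0,2]))@R[:,2]
E
python3 - <<'E'
from plan import *
o=monitor.observe(); z=zaz(BY); F=bw([-.0229,.0285,.0515]); print("F",F,"pre",F-.13*z)
s=go(o["tool_pos"]+[0,0,.12],.915,6); p=F-.13*z
s=go(p+[0,0,.05],BY,14,state=s); s=go(p,BY,3,state=s); s=go(F,BY,10,state=s)
E
```

```text
F [ 0.6539 -0.1478  0.0515] pre [ 0.5621 -0.1529  0.1434]
total mm [  0.   0. 120.] turn 0.0001 | row [ 0.  0. 20.] 0.0 N 6 speedratio 0.45 ikerr 0.0 q [-0.16  0.32  2.11  1.25  0.71 -0.52]
total mm [  47.3 -349.3   32.2] turn -0.86 | row [  3.4 -25.    2.3] -0.0614 N 14 speedratio 0.26 ikerr 0.0 q [-0.66  0.25  2.08  1.27  0.51 -0.22]
total mm [  0.   0. -50.] turn 0.0 | row [  0.    0.  -16.7] 0.0 N 3 speedratio 0.52 ikerr 0.0 q [-0.66  0.35  2.14  1.56  0.48 -0.55]
total mm [ 91.8   5.1 -91.9] turn 0.0 | row [ 9.2  0.5 -9.2] 0.0 N 10 speedratio 0.23 ikerr 0.0 q [-0.52  0.64  1.98  1.96  0.43 -0.88]
```

move_arm:
  rows:
    - [0, 0, 10, 0, 1]
    - [0, 0, 20, 0, 1]
    - [0, 0, 20, 0, 1]
    - [0, 0, 20, 0, 1]
    - [0, 0, 20, 0, 1]
    - [0, 0, 20, 0, 1]
    - [0, 0, 10, 0, 1]
    - [0, 0, 0, 0, 1]

```text
time: 26.85
tool_pos: [0.5153, 0.1964, 0.1628]
tool_rot: [3.121, -0.787, 0.941]
contact_force: [-0.7, -0.1, 0.5]
opening: 0.0277
grip_force: 14.8
```

move_arm:
  rows:
    - [3.9, -29, 2.6, -0.072, 1]
    - [3.9, -29, 2.6, -0.072, 1]
    - [3.9, -29, 2.6, -0.072, 1]
    - [3.9, -29, 2.6, -0.072, 1]
    - [3.9, -29, 2.6, -0.072, 1]
    - [3.9, -29, 2.6, -0.072, 1]
    - [3.9, -29, 2.6, -0.072, 1]
    - [3.9, -29, 2.6, -0.072, 1]
    - [3.9, -29, 2.6, -0.072, 1]
    - [3.9, -29, 2.6, -0.072, 1]
    - [3.9, -29, 2.6, -0.072, 1]
    - [3.9, -29, 2.6, -0.068, 1]

```text
time: 28.05
tool_pos: [0.5611, -0.1525, 0.1914]
tool_rot: [3.127, -0.784, 0.074]
contact_force: [-0.6, -0.1, -0.3]
opening: 0.0279
grip_force: 14.8
```

```bash
python3 - <<'E'
from plan import *
o,R=st(); im=vision.read_camera("wrist")[:,:,::-1]; cv2.imwrite("pics/w5.png",im)
W=cam("wrist",o)
for b in ([-.029,.025,.009],[-.029,-.025,.009],[-.073,.025,.009],[-.073,-.025,.009],[-.051,0,.014]): print(b,px(W,bw(b)).round(1))
F=bw([-.0229,.0285,.0515]); z=zaz(BY); s=go(F-.13*z,BY,4); s=go(F,BY,10,state=s)
E
```

```text
t 28.05 p [ 0.5611 -0.1525  0.1914] q [-0.6593  0.2508  2.086   1.2767  0.5033 -0.2306] tilt 44.92 az 0.053 
R [[0.7062, 0.0635, 0.7051], [0.0522, -0.9979, 0.0375], [0.7061, 0.0103, -0.7081]] paz -0.265
[-0.029, 0.025, 0.009] [324.9 235.9]
[-0.029, -0.025, 0.009] [368.3 236.5]
[-0.073, 0.025, 0.009] [324.6 273.4]
[-0.073, -0.025, 0.009] [370.8 273.9]
[-0.051, 0, 0.014] [347.5 252.7]
total mm [ -0.2   3.3 -48.9] turn 0.0109 | row [ -0.1   0.8 -12.2] 0.0027 N 4 speedratio 0.38 ikerr 0.0 q [-0.66  0.35  2.14  1.56  0.48 -0.56]
total mm [ 91.8   5.1 -91.9] turn 0.0 | row [ 9.2  0.5 -9.2] 0.0 N 10 speedratio 0.23 ikerr 0.0 q [-0.52  0.64  1.98  1.96  0.43 -0.88]
```

View pics/w5.png

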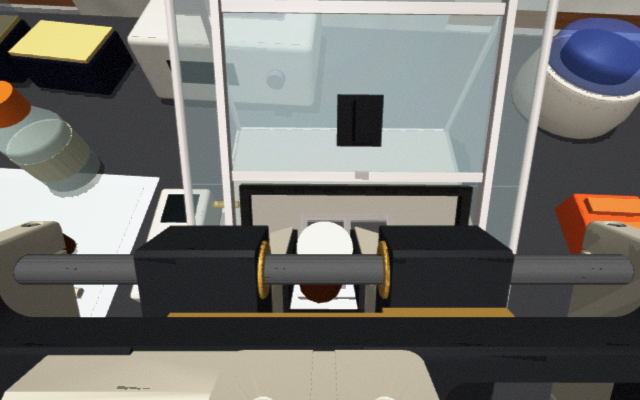

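The view shows the cover fully above the port, with its lower edge at row 177 and the rim's top at 188. The held vial's cap is at (325,245). The back pockets lie at columns about 325 and 368, as computed. Now I'll insert it.

move_arm:
  rows:
    - [0, 0.8, -12.2, 0.003, 1]
    - [0, 0.8, -12.2, 0, 1]
    - [0, 0.8, -12.2, 0, 1]
    - [0, 0.8, -12.2, 0, 1]
    - [9.2, 0.5, -9.2, 0, 1]
    - [9.2, 0.5, -9.2, 0, 1]
    - [9.2, 0.5, -9.2, 0, 1]
    - [9.2, 0.5, -9.2, 0, 1]
    - [9.2, 0.5, -9.2, 0, 1]
    - [9.2, 0.5, -9.2, 0, 1]
    - [9.2, 0.5, -9.2, 0, 1]
    - [0, 0, 0, 0, 1]

```text
time: 29.3
tool_pos: [0.6257, -0.1442, 0.077]
tool_rot: [3.127, -0.783, 0.08]
contact_force: [0.6, 0.1, -1.2]
opening: 0.0272
grip_force: 14.8
```

```bash
python3 - <<'E'
from plan import *
o,R=st(); print(o["contact_force"]); F=bw([-.0229,.0285,.0515]);go(F,BY,4)
E
```

```text
t 29.3 p [ 0.6257 -0.1442  0.077 ] q [-0.5519  0.5601  2.0397  1.8791  0.4391 -0.8143] tilt 44.85 az 0.06 
R [[0.7068, 0.0701, 0.704], [0.0568, -0.9975, 0.0423], [0.7052, 0.0101, -0.709]] paz -0.227
[ 0.6143  0.0745 -1.2373]
total mm [ 28.1  -3.6 -25.5] turn -0.005 | row [ 7.  -0.9 -6.4] -0.0012 N 4 speedratio 0.11 ikerr 0.0 q [-0.52  0.64  1.98  1.95  0.43 -0.86]
```

move_arm:
  rows:
    - [7, -0.9, -4, 0, 1]
    - [7, -0.9, -4, 0, 1]
    - [7, -0.9, -4, 0, 1]
    - [7, -0.9, -4, 0, 1]
    - [0, 0, -4, 0, 1]
    - [0, 0, -3, 0, 1]
    - [0, 0, -2, 0, 1]
    - [0, 0, 0, 0, 1]

```text
time: 30.1
tool_pos: [0.6537, -0.1483, 0.0539]
tool_rot: [3.126, -0.785, 0.08]
contact_force: [-0.5, 0.6, -1.1]
opening: 0.0273
grip_force: 14.8
```

```bash
python3 - <<'E'
from plan import *
o,R=st(); print(o["contact_force"],"box",rz(-BY)@(o["tool_pos"]-BO)); cv2.imwrite("pics/s4.png",cv2.resize(np.hstack([vision.read_camera("scene")[130:250,180:340,::-1],vision.read_camera("wrist")[170:290,240:400,::-1]]),(800,300),interpolation=cv2.INTER_CUBIC))
E
```

```text
t 30.1 p [ 0.6537 -0.1483  0.0539] q [-0.5271  0.6362  1.9765  1.9414  0.4322 -0.8584] tilt 44.98 az 0.058 
R [[0.7052, 0.0692, 0.7056], [0.0568, -0.9975, 0.0411], [0.7067, 0.0111, -0.7074]] paz -0.223
[-0.5375  0.5519 -1.1337] box [-0.0231  0.028   0.0539]
```

View pics/s4.png

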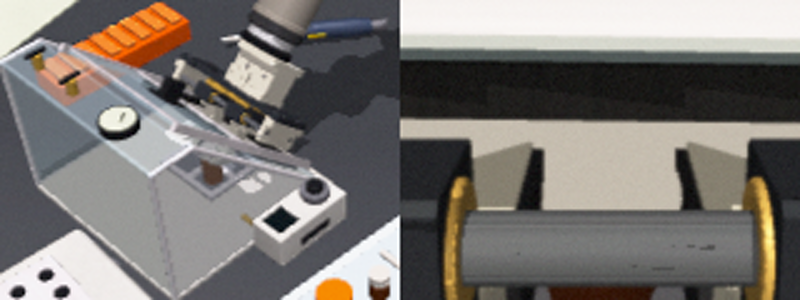

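The vial stands over the back-left pocket with no contact yet. I'll lower it the last few millimetres, release and withdraw.

move_arm:
  rows:
    - [0, 0, -1.2, 0, 1]
    - [0, 0, -1.2, 0, 1]
    - [0, 0, -0.6, 0, 1]
    - [0, 0, 0, 0, 1]

```text
time: 30.6
tool_pos: [0.654, -0.1485, 0.0512]
tool_rot: [3.125, -0.785, 0.081]
contact_force: [0.1, 0.1, -1.2]
opening: 0.0272
grip_force: 14.8
```

move_arm:
  rows:
    - [0, 0, 0, 0, 0.15]
    - [0, 0, 0, 0, 0.15]
    - [0, 0, 0, 0, 0.15]
    - [0, 0, 0, 0, 0.15]
    - [-3, -0.2, 3, 0, 0.15]
    - [-6, -0.4, 6, 0, 0.15]
    - [-9, -0.5, 9, 0, 0.15]
    - [-9, -0.5, 9, 0, 0.15]
    - [-10, -0.5, 10, 0, 0.15]
    - [-15, -0.8, 15, 0, 0.15]
    - [-20, -1, 20, 0, 0.15]
    - [-20, -1, 20, 0, 0.15]

```text
time: 31.8
tool_pos: [0.5608, -0.1531, 0.1441]
tool_rot: [3.125, -0.785, 0.081]
contact_force: [0.6, -1.2, 0.2]
opening: 0.0387
grip_force: 0.0
```

```bash
python3 - <<'E'
from plan import *
o,R=st(); print(o["contact_force"]); a=vision.read_camera("scene")[:,:,::-1]; cv2.imwrite("pics/sc5.png",a); t=vision.read_camera("top")[:,:,::-1]; cv2.imwrite("pics/tp5.png",t)
cv2.imwrite("pics/s5.png",cv2.resize(np.hstack([a[130:250,180:340],vision.read_camera("wrist")[150:270,270:430,::-1]]),(800,300),interpolation=cv2.INTER_CUBIC))
E
```

```text
t 31.8 p [ 0.5608 -0.1531  0.1441] q [-0.664   0.3491  2.1383  1.5508  0.4863 -0.5507] tilt 44.99 az 0.058 
R [[0.705, 0.0695, 0.7058], [0.0572, -0.9975, 0.041], [0.7069, 0.0114, -0.7072]] paz -0.267
[ 0.5658 -1.1558  0.1636]
```

View pics/s5.png

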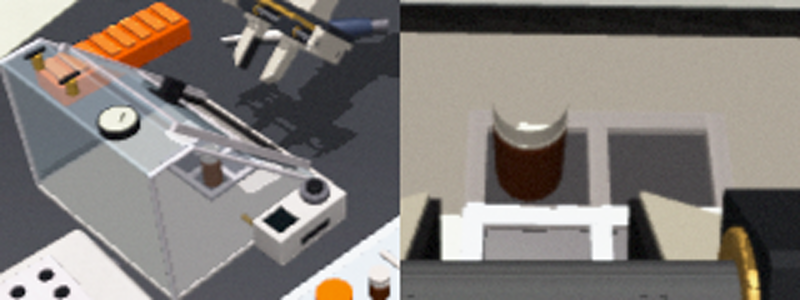

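tallA stands upright in the back-left pocket; the right one is empty. Next is tallB, and I'll check by blob position that it hasn't been knocked.

```bash
cat >> plan.py <<'E'
def blobs(im,roi):
    h=cv2.cvtColor(im,cv2.COLOR_BGR2HSV); m=((h[...,0]<15)|(h[...,0]>172))&(h[...,1]>100)&(h[...,2]<130)&(h[...,2]>10)
    x,y,w,hh=roi; m=m[y:y+hh,x:x+w].astype(np.uint8); k,l,s,c=cv2.connectedComponentsWithStats(m)
    return [(s[i,:4]+[x,y,0,0]).tolist()+(c[i]+[x,y]).round(1).tolist() for i in range(1,k) if s[i,4]>20]
E
python3 - <<'E'
from plan import *
print(blobs(cv2.imread("pics/scene0.png"),(310,210,140,100)));print(blobs(cv2.imread("pics/sc5.png"),(310,210,140,100)))
az=.9; z=zaz(az); c=np.array([.509,.308,.048]); T=c+.01*z
s=go(np.array([.48,.0,.24]),.5,7); s=go(T-.12*z+[0,0,.02],az,11,state=s); s=go(T-.06*z,az,5,state=s);s=go(T,az,5,state=s);print(T-.12*z+[0,0,.02])
E
```

```text
[[362, 231, 8, 9, 365.8, 235.1], [328, 244, 8, 6, 331.3, 246.7], [390, 252, 8, 10, 393.3, 256.8]]
[[328, 244, 8, 6, 331.3, 246.7], [390, 252, 8, 10, 393.3, 256.8]]
total mm [-81.7 153.9  95.1] turn 0.4453 | row [-11.7  22.   13.6] 0.0636 N 7 speedratio 0.46 ikerr 0.0 q [-0.62  0.03  2.18  1.03  0.84 -0.26]
total mm [-19.5 246.9 -94.4] turn 0.4 | row [-1.8 22.4 -8.6] 0.0364 N 11 speedratio 0.32 ikerr 0.0 q [-0.02  0.28  2.25  1.49  0.6  -0.66]
total mm [ 26.4  33.3 -62.3] turn 0.0 | row [  5.3   6.7 -12.5] 0.0 N 5 speedratio 0.32 ikerr 0.0 q [ 0.08  0.48  2.22  1.83  0.57 -0.97]
total mm [ 26.4  33.3 -42.3] turn 0.0 | row [ 5.3  6.7 -8.5] 0.0 N 5 speedratio 0.19 ikerr 0.0 q [ 0.16  0.62  2.15  2.01  0.56 -1.1 ]
[0.4605 0.2469 0.1456]
```

Both remaining vials are unmoved. I'll go to tallB.

move_arm:
  rows:
    - [-12, 22, 14, 0.063, -1]
    - [-12, 22, 14, 0.063, -1]
    - [-12, 22, 14, 0.063, -1]
    - [-12, 22, 14, 0.063, -1]
    - [-12, 22, 14, 0.063, -1]
    - [-12, 22, 14, 0.063, -1]
    - [-10, 22, 11, 0.063, -1]

```text
time: 32.65
tool_pos: [0.48, 0.0016, 0.2387]
tool_rot: [3.125, -0.786, 0.525]
contact_force: [0.7, -0.2, -0.1]
opening: 0.0892
grip_force: 0.0
```

move_arm:
  rows:
    - [-2, 22.4, -8.6, 0.036, -1]
    - [-2, 22.4, -8.6, 0.036, -1]
    - [-2, 22.4, -8.6, 0.036, -1]
    - [-2, 22.4, -8.6, 0.036, -1]
    - [-2, 22.4, -8.6, 0.036, -1]
    - [-2, 22.4, -8.6, 0.036, -1]
    - [-2, 22.4, -8.6, 0.036, -1]
    - [-2, 22.4, -8.6, 0.036, -1]
    - [-2, 22.4, -8.6, 0.036, -1]
    - [-2, 22.4, -8.6, 0.036, -1]
    - [-1, 22.4, -8.6, 0.036, -1]
    - [0, 0, 0, 0, -1]

```text
time: 33.85
tool_pos: [0.4585, 0.249, 0.1422]
tool_rot: [3.128, -0.784, 0.919]
contact_force: [0.3, 0.2, -0.7]
opening: 0.092
grip_force: 0.0
```

```bash
python3 - <<'E'
from plan import *
o,R=st(); W=cam("wrist",o); im=vision.read_camera("wrist")[:,:,::-1].copy(); cv2.imwrite("pics/w6.png",im)
e=px(W,[.509,.308,.02]); print("expect",e)
B=blobs(im,(int(e[0])-60,int(e[1])-60,120,100)); print(B)
x,y,w,h=max(B,key=lambda b:b[3])[:4]; p=onz(W,(x+w/2,y+h),0); d=p-W[1][:3,3]; d[2]=0; print("base",p+d/np.linalg.norm(d)*.01375)
E
```

```text
t 33.85 p [0.4585 0.249  0.1422] q [-0.0111  0.2893  2.2592  1.505   0.5939 -0.674 ] tilt 44.95 az 0.9 
R [[0.4293, 0.7894, 0.4389], [0.5628, -0.6138, 0.5536], [0.7064, 0.0094, -0.7078]] paz 0.497
expect [325.3866 218.6888]
[[315, 214, 26, 25, 327.0, 226.9]]
base [ 0.5125  0.3065 -0.    ]
```

```bash
python3 - <<'E'
from plan import *
o,R=st(); z=R[:,2]; c=np.array([.511,.3075,.048]); T=c+.01*z
s=go(T-.06*z,.9,5);s=go(T,.9,5,state=s)
E
```

```text
t 33.9 p [0.4587 0.248  0.1426] q [-0.0131  0.2877  2.2595  1.5033  0.5939 -0.6727] tilt 44.95 az 0.898 
R [[0.4298, 0.7884, 0.4401], [0.5624, -0.6151, 0.5526], [0.7064, 0.01, -0.7078]] paz 0.496
total mm [ 30.3  31.9 -59.2] turn 0.0018 | row [  6.1   6.4 -11.8] 0.0004 N 5 speedratio 0.3 ikerr 0.0 q [ 0.08  0.48  2.21  1.82  0.56 -0.95]
total mm [ 26.4  33.2 -42.5] turn 0.0 | row [ 5.3  6.6 -8.5] 0.0 N 5 speedratio 0.19 ikerr 0.0 q [ 0.16  0.62  2.14  2.    0.55 -1.08]
```

move_arm:
  rows:
    - [6.1, 6.4, -11.8, 0, -1]
    - [6.1, 6.4, -11.8, 0, -1]
    - [6.1, 6.4, -11.8, 0, -1]
    - [6.1, 6.4, -11.8, 0, -1]
    - [6.1, 6.4, -11.8, 0, -1]
    - [5.3, 6.6, -8.5, 0, -1]
    - [5.3, 6.6, -8.5, 0, -1]
    - [5.3, 6.6, -8.5, 0, -1]
    - [5.3, 6.6, -8.5, 0, -1]
    - [5.3, 6.6, -8.5, 0, -1]
    - [0, 0, 0, 0, -1]

```text
time: 35.0
tool_pos: [0.5167, 0.3117, 0.0415]
tool_rot: [3.126, -0.785, 0.917]
contact_force: [0.8, -0.7, -0.4]
opening: 0.0919
grip_force: 0.0
```

move_arm:
  rows:
    - [0, 0, 0, 0, 1]
    - [0, 0, 0, 0, 1]
    - [0, 0, 0, 0, 1]
    - [0, 0, 0, 0, 1]
    - [0, 0, 0, 0, 1]
    - [0, 0, 0, 0, 1]
    - [0, 0, 0, 0, 1]
    - [0, 0, 0, 0, 1]
    - [0, 0, 0, 0, 1]
    - [0, 0, 0, 0, 1]

```text
time: 36.0
tool_pos: [0.516, 0.312, 0.0421]
tool_rot: [3.125, -0.785, 0.918]
contact_force: [0.1, -0.1, -0.6]
opening: 0.0271
grip_force: 14.9
```

```bash
python3 - <<'E'
from plan import *
o,R=st(); z=zaz(BY); p0=o["tool_pos"]; c=p0-.01*R[:,2]; print("contact",c)
a=vision.read_camera("scene")[:,:,::-1].copy(); print(blobs(a,(310,210,140,100)))
off=((np.array([.511,.3075])-p0[:2])@R[:2,2])/np.linalg.norm(R[:2,2]); print("axis off along az",off)
F=bw([-.030-off,-.0285,p0[2]+.010]); print("F",F)
s=go(p0+[0,0,.12],.9,6); p=F-.13*z
s=go(p+[0,0,.05],BY,19,state=s); s=go(p,BY,3,state=s); s=go(F+[0,0,.012],BY,10,state=s)
E
```

```text
t 36.0 p [0.516  0.312  0.0421] q [ 0.1564  0.6154  2.1405  2.0012  0.5514 -1.0825] tilt 45.01 az 0.895 
R [[0.4295, 0.7873, 0.4424], [0.5617, -0.6165, 0.5517], [0.7071, 0.0115, -0.707]] paz 0.544
contact [0.5116 0.3065 0.0492]
[[328, 245, 8, 5, 331.4, 246.8], [390, 253, 8, 9, 393.4, 256.7]]
axis off along az -0.006655253242227401
F [ 0.6566 -0.2047  0.0521]
total mm [  0.  -0. 120.] turn 0.005 | row [ 0. -0. 20.] 0.0008 N 6 speedratio 0.57 ikerr 0.0 q [ 0.15  0.35  2.06  1.38  0.51 -0.38]
total mm [  48.8 -521.8   31.9] turn -0.845 | row [  2.6 -27.5   1.7] -0.0445 N 19 speedratio 0.32 ikerr 0.0 q [-0.77  0.3   2.01  1.19  0.59 -0.22]
total mm [  0.   0. -50.] turn -0.0 | row [  0.    0.  -16.7] -0.0 N 3 speedratio 0.42 ikerr 0.0 q [-0.77  0.39  2.06  1.42  0.55 -0.49]
total mm [ 91.8   5.1 -79.9] turn 0.0 | row [ 9.2  0.5 -8. ] 0.0 N 10 speedratio 0.15 ikerr 0.0 q [-0.62  0.64  1.9   1.7   0.46 -0.68]
```

move_arm:
  rows:
    - [0, 0, 10, 0, 1]
    - [0, 0, 20, 0, 1]
    - [0, 0, 20, 0, 1]
    - [0, 0, 20, 0, 1]
    - [0, 0, 20, 0, 1]
    - [0, 0, 20, 0, 1]
    - [0, 0, 10, 0, 1]

```text
time: 36.75
tool_pos: [0.5163, 0.3121, 0.1639]
tool_rot: [3.123, -0.787, 0.92]
contact_force: [-0.6, 0.0, -0.3]
opening: 0.0272
grip_force: 14.9
```

move_arm:
  rows:
    - [2.6, -27.5, 1.7, -0.0445, 1]
    - [2.6, -27.5, 1.7, -0.0445, 1]
    - [2.6, -27.5, 1.7, -0.0445, 1]
    - [2.6, -27.5, 1.7, -0.0445, 1]
    - [2.6, -27.5, 1.7, -0.0445, 1]
    - [2.6, -27.5, 1.7, -0.0445, 1]
    - [2.6, -27.5, 1.7, -0.0445, 1]
    - [2.6, -27.5, 1.7, -0.0445, 1]
    - [2.6, -27.5, 1.7, -0.0445, 1]
    - [2.6, -27.5, 1.7, -0.0445, 1]

```text
time: 37.75
tool_pos: [0.5418, 0.036, 0.1792]
tool_rot: [3.126, -0.785, 0.471]
contact_force: [0.0, -0.1, -0.3]
opening: 0.0271
grip_force: 14.9
```

move_arm:
  rows:
    - [2.6, -27.5, 1.7, -0.0445, 1]
    - [2.6, -27.5, 1.7, -0.0445, 1]
    - [2.6, -27.5, 1.7, -0.0445, 1]
    - [2.6, -27.5, 1.7, -0.0445, 1]
    - [2.6, -27.5, 1.7, -0.0445, 1]
    - [2.6, -27.5, 1.7, -0.0445, 1]
    - [2.6, -27.5, 1.7, -0.0445, 1]
    - [2.6, -27.5, 1.7, -0.0445, 1]
    - [2.6, -27.5, 1.7, -0.0445, 1]
    - [0, 0, 0, 0, 1]

```text
time: 38.75
tool_pos: [0.5657, -0.2132, 0.1949]
tool_rot: [3.123, -0.786, 0.07]
contact_force: [0.7, -0.2, -1.0]
opening: 0.0274
grip_force: 14.9
```

```bash
python3 - <<'E'
from plan import *
o,R=st(); z=zaz(BY); F=bw([-.0233,-.0285,.0521]); p=F-.13*z; s=go(p,BY,4); s=go(F-.04*z,BY,8,state=s); s=go(F+[0,0,.012],BY,4,state=s)
E
```

```text
t 38.75 p [ 0.5657 -0.2132  0.1949] q [-0.7684  0.2965  2.0029  1.1946  0.5855 -0.2167] tilt 45.05 az 0.044 
R [[0.7048, 0.0572, 0.7071], [0.0496, -0.9983, 0.0314], [0.7077, 0.013, -0.7064]] paz -0.36
total mm [ -1.    3.4 -50.9] turn 0.0107 | row [ -0.3   0.8 -12.7] 0.0027 N 4 speedratio 0.32 ikerr 0.0 q [-0.77  0.39  2.06  1.42  0.55 -0.49]
total mm [ 63.6   3.5 -63.6] turn 0.0 | row [ 8.   0.4 -7.9] 0.0 N 8 speedratio 0.15 ikerr 0.0 q [-0.66  0.58  1.96  1.67  0.49 -0.68]
total mm [ 28.3   1.6 -16.3] turn 0.0 | row [ 7.1  0.4 -4.1] 0.0 N 4 speedratio 0.08 ikerr 0.0 q [-0.62  0.64  1.9   1.7   0.47 -0.68]
```

move_arm:
  rows:
    - [0, 0.8, -12.7, 0.003, 1]
    - [0, 0.8, -12.7, 0.003, 1]
    - [0, 0.8, -12.7, 0.003, 1]
    - [-1, 0.8, -12.7, 0.002, 1]
    - [8, 0.4, -8, 0, 1]
    - [8, 0.4, -8, 0, 1]
    - [8, 0.4, -8, 0, 1]
    - [8, 0.4, -8, 0, 1]
    - [8, 0.4, -8, 0, 1]
    - [8, 0.4, -8, 0, 1]
    - [8, 0.4, -8, 0, 1]
    - [8, 0.4, -8, 0, 1]

```text
time: 39.95
tool_pos: [0.6289, -0.2037, 0.0791]
tool_rot: [3.125, -0.785, 0.084]
contact_force: [-1.1, -0.9, 0.1]
opening: 0.0271
grip_force: 14.9
```

```bash
python3 - <<'E'
from plan import *
o,R=st(); print(o["contact_force"]); F=bw([-.0233,-.0285,.0521]); s=go(F+[0,0,.012],BY,4)
E
```

```text
t 39.95 p [ 0.6289 -0.2037  0.0791] q [-0.6604  0.585   1.9648  1.6696  0.4885 -0.6842] tilt 45.01 az 0.061 
R [[0.7046, 0.0723, 0.7059], [0.0592, -0.9973, 0.043], [0.7071, 0.0114, -0.707]] paz -0.313
[-1.1055 -0.8639  0.0954]
total mm [ 27.7  -1.1 -15. ] turn -0.0059 | row [ 6.9 -0.3 -3.7] -0.0015 N 4 speedratio 0.08 ikerr 0.0 q [-0.62  0.64  1.9   1.7   0.46 -0.68]
```

move_arm:
  rows:
    - [6.9, -0.3, -3.7, -0.001, 1]
    - [6.9, -0.3, -3.7, -0.001, 1]
    - [6.9, -0.3, -3.7, -0.001, 1]
    - [6.9, -0.3, -3.7, -0.001, 1]
    - [0, 0, -4, 0, 1]
    - [0, 0, -4, 0, 1]
    - [0, 0, -2.5, 0, 1]
    - [0, 0, -1, 0, 1]
    - [0, 0, 0, 0, 1]

```text
time: 40.85
tool_pos: [0.6558, -0.2053, 0.0532]
tool_rot: [3.126, -0.785, 0.079]
contact_force: [-0.2, 0.6, -1.0]
opening: 0.0268
grip_force: 14.9
```

```bash
python3 - <<'E'
from plan import *
o,R=st(); print(o["contact_force"],rz(-BY)@(o["tool_pos"]-BO))
E
```

```text
t 40.85 p [ 0.6558 -0.2053  0.0532] q [-0.6267  0.661   1.9086  1.7447  0.4703 -0.7327] tilt 45.0 az 0.056 
R [[0.705, 0.0676, 0.706], [0.0558, -0.9976, 0.0398], [0.707, 0.0113, -0.7071]] paz -0.303
[-0.2101  0.5888 -1.0429] [-0.0241 -0.029   0.0532]
```

move_arm:
  rows:
    - [0.5, 0, -1, 0, 1]
    - [0, 0, -0.5, 0, 1]
    - [0, 0, 0, 0, 0.15]
    - [0, 0, 0, 0, 0.15]
    - [0, 0, 0, 0, 0.15]
    - [0, 0, 0, 0, 0.15]
    - [-3, -0.2, 3, 0, 0.15]
    - [-6, -0.4, 6, 0, 0.15]
    - [-9, -0.5, 9, 0, 0.15]
    - [-9, -0.5, 9, 0, 0.15]
    - [-10, -0.5, 10, 0, 0.15]
    - [-10, -0.5, 10, 0, 0.15]

```text
time: 42.05
tool_pos: [0.6085, -0.208, 0.1001]
tool_rot: [3.125, -0.786, 0.08]
contact_force: [0.1, -0.2, 0.8]
opening: 0.0392
grip_force: 0.0
```

```bash
python3 - <<'E'
from plan import *
o=monitor.observe(); print(o["tool_pos"],o["contact_force"],o["opening"])
a=vision.read_camera("scene")[:,:,::-1].copy(); print(blobs(a,(310,210,140,100)),blobs(a,(230,180,60,40)))
az=.6; z=zaz(az); c=np.array([.617,.144,.032]); T=c+.01*z
s=go(np.array([.54,-.13,.20]),.15,5); s=go(T-.12*z+[0,0,.05],az,12,state=s); s=go(T-.06*z,az,6,state=s);s=go(T,az,5,state=s);print(T-.12*z+[0,0,.05])
E
```

```text
[ 0.6085 -0.208   0.1001] [ 0.1475 -0.2197  0.7729] 0.03917831554724779
[[328, 245, 8, 5, 331.4, 246.8]] []
total mm [-68.   78.2  98.6] turn 0.0954 | row [-13.6  15.6  19.7] 0.0191 N 5 speedratio 0.36 ikerr 0.0 q [-0.69  0.21  2.12  1.22  0.6  -0.27]
total mm [ 12.7 230.  -40.3] turn 0.45 | row [ 1.1 19.2 -3.4] 0.0375 N 12 speedratio 0.21 ikerr 0.0 q [-0.28  0.31  2.14  1.38  0.59 -0.5 ]
total mm [ 35.1  24.  -92.4] turn 0.0 | row [  5.8   4.  -15.4] 0.0 N 6 speedratio 0.35 ikerr 0.0 q [-0.2   0.56  2.12  1.82  0.55 -0.93]
total mm [ 35.1  24.  -42.4] turn 0.0 | row [ 7.   4.8 -8.5] 0.0 N 5 speedratio 0.15 ikerr 0.0 q [-0.13  0.68  2.04  1.97  0.54 -1.03]
[0.5527 0.1    0.1597]
```

move_arm:
  rows:
    - [-14, -0.7, 14, 0, 0.15]
    - [-14, -0.7, 14, 0, 0.15]
    - [-14, -0.7, 14, 0, 0.15]
    - [0, 0, 0, 0, 0.15]

```text
time: 42.5
tool_pos: [0.5668, -0.2106, 0.1429]
tool_rot: [3.122, -0.787, 0.081]
contact_force: [-0.8, 0.4, -0.5]
opening: 0.0388
grip_force: 0.0
```

```bash
python3 - <<'E'
from plan import *
o,R=st(); W=cam("wrist",o); im=vision.read_camera("wrist")[:,:,::-1].copy(); cv2.imwrite("pics/w7.png",im)
for y in(.0285,-.0285): 
    for z in (.009,.066): print(px(W,bw([-.03,y,z])))
cv2.imwrite("pics/w7c.png",cv2.resize(im[140:270,230:430],(600,390),interpolation=cv2.INTER_CUBIC))
E
```

```text
t 42.5 p [ 0.5668 -0.2106  0.1429] q [-0.7657  0.3959  2.0569  1.4274  0.5502 -0.4979] tilt 45.12 az 0.053 
R [[0.7034, 0.0667, 0.7076], [0.0568, -0.9977, 0.0376], [0.7085, 0.0137, -0.7056]] paz -0.356
[264.4528 219.1263]
[255.003  189.0052]
[320.6124 220.0869]
[321.0564 190.1716]
```

View pics/w7c.png

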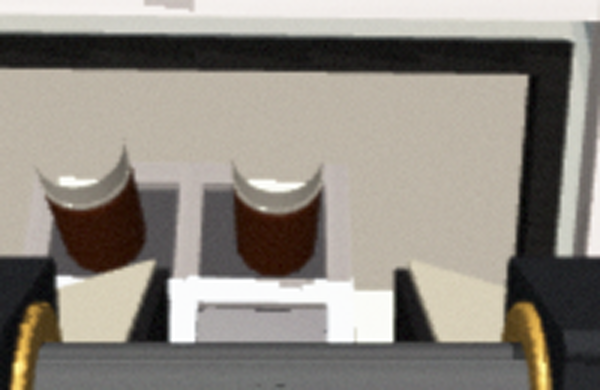

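Both tall vials stand in the back row, at full-picture columns of about 261 and 321. Now the short vial.

```bash
python3 - <<'E'
from plan import *
az=.6; z=zaz(az); c=np.array([.617,.144,.032]); T=c+.01*z
s=go(np.array([.54,-.10,.22]),.25,8); s=go(T-.12*z+[0,0,.05],az,10,state=s)
E
```

```text
total mm [-27.3 110.6  77.9] turn 0.1965 | row [-3.4 13.8  9.7] 0.0246 N 8 speedratio 0.19 ikerr 0.0 q [-0.67  0.17  2.09  1.12  0.67 -0.21]
total mm [ 12.7 200.  -60.4] turn 0.35 | row [ 1.3 20.  -6. ] 0.035 N 10 speedratio 0.23 ikerr 0.0 q [-0.28  0.31  2.14  1.38  0.59 -0.5 ]
```

move_arm:
  rows:
    - [-4, 14, 10, 0.025, -1]
    - [-4, 14, 10, 0.025, -1]
    - [-4, 14, 10, 0.025, -1]
    - [-4, 14, 10, 0.025, -1]
    - [-4, 14, 10, 0.025, -1]
    - [-4, 14, 10, 0.025, -1]
    - [-3, 14, 10, 0.025, -1]
    - [0, 13, 7, 0.025, -1]

```text
time: 43.35
tool_pos: [0.5407, -0.0981, 0.2181]
tool_rot: [3.126, -0.786, 0.281]
contact_force: [1.6, -0.2, 0.7]
opening: 0.0916
grip_force: 0.0
```

move_arm:
  rows:
    - [1.3, 20, -6, 0.035, -1]
    - [1.3, 20, -6, 0.035, -1]
    - [1.3, 20, -6, 0.035, -1]
    - [1.3, 20, -6, 0.035, -1]
    - [1.3, 20, -6, 0.035, -1]
    - [1.3, 20, -6, 0.035, -1]
    - [1.3, 20, -6, 0.035, -1]
    - [1.3, 20, -6, 0.035, -1]
    - [1.3, 20, -6, 0.035, -1]
    - [1.3, 20, -6, 0.035, -1]
    - [0, 0, 0, 0, -1]

```text
time: 44.45
tool_pos: [0.5533, 0.103, 0.1568]
tool_rot: [3.128, -0.785, 0.631]
contact_force: [0.4, 0.5, 0.4]
opening: 0.0915
grip_force: 0.0
```

```bash
python3 - <<'E'
from plan import *
o,R=st(); W=cam("wrist",o); im=vision.read_camera("wrist")[:,:,::-1].copy(); cv2.imwrite("pics/w8.png",im)
e=px(W,[.617,.144,.012]); print("expect",e)
B=blobs(im,(int(e[0])-60,int(e[1])-50,120,90)); print(B)
x,y,w,h=max(B,key=lambda b:b[3])[:4]; p=onz(W,(x+w/2,y+h),0); d=p-W[1][:3,3]; d[2]=0; b=p+d/np.linalg.norm(d)*.01375; print("base",b)
c=np.array([(.617+b[0])/2,(.144+b[1])/2,.032]); z=R[:,2]; T=c+.01*z; print(c)
s=go(T-.06*z,.6,6);s=go(T,.6,5,state=s)
E
```

```text
t 44.45 p [0.5533 0.103  0.1568] q [-0.2782  0.3143  2.1376  1.3783  0.5935 -0.5007] tilt 44.96 az 0.611 
R [[0.5714, 0.582, 0.5786], [0.4175, -0.8131, 0.4056], [0.7065, 0.0099, -0.7076]] paz 0.184
expect [324.8745 230.5188]
[[311, 232, 24, 14, 322.1, 239.5]]
base [0.6174 0.1461 0.    ]
[0.6172 0.1451 0.032 ]
total mm [ 34.8  22.8 -89.8] turn -0.0088 | row [  5.8   3.8 -15. ] -0.0015 N 6 speedratio 0.34 ikerr 0.0 q [-0.2   0.56  2.12  1.81  0.55 -0.92]
total mm [ 34.7  24.3 -42.5] turn 0.0 | row [ 6.9  4.9 -8.5] 0.0 N 5 speedratio 0.16 ikerr 0.0 q [-0.12  0.68  2.04  1.97  0.53 -1.02]
```

move_arm:
  rows:
    - [5.8, 3.8, -15, 0, -1]
    - [5.8, 3.8, -15, 0, -1]
    - [5.8, 3.8, -15, 0, -1]
    - [5.8, 3.8, -15, 0, -1]
    - [5.8, 3.8, -15, 0, -1]
    - [5.8, 3.8, -15, 0, -1]
    - [6.9, 4.9, -8.5, 0, -1]
    - [6.9, 4.9, -8.5, 0, -1]
    - [6.9, 4.9, -8.5, 0, -1]
    - [6.9, 4.9, -8.5, 0, -1]
    - [6.9, 4.9, -8.5, 0, -1]
    - [0, 0, 0, 0, -1]

```text
time: 45.7
tool_pos: [0.6233, 0.1486, 0.0245]
tool_rot: [3.126, -0.785, 0.629]
contact_force: [-0.3, 0.6, 0.4]
opening: 0.0918
grip_force: 0.0
```

move_arm:
  rows:
    - [0, 0, 0, 0, 1]
    - [0, 0, 0, 0, 1]
    - [0, 0, 0, 0, 1]
    - [0, 0, 0, 0, 1]
    - [0, 0, 0, 0, 1]
    - [0, 0, 0, 0, 1]
    - [0, 0, 0, 0, 1]
    - [0, 0, 0, 0, 1]
    - [0, 0, 0, 0, 1]
    - [0, 0, 0, 0, 1]

```text
time: 46.7
tool_pos: [0.6228, 0.1484, 0.0254]
tool_rot: [3.125, -0.786, 0.63]
contact_force: [-0.8, 0.3, 1.4]
opening: 0.0271
grip_force: 15.0
```

```bash
python3 - <<'E'
from plan import *
o,R=st(); z=zaz(BY); p0=o["tool_pos"]
off=((np.array([.6172,.1451])-p0[:2])@R[:2,2])/np.linalg.norm(R[:2,2]); print("axis off along az",off)
F=bw([-.073-off,.0,p0[2]+.009]); F=bw([-.073-off,.025,p0[2]+.010]); n=(F[2]-(rz(-BY)@(F-BO))[0]-.14)/2**.5; print("F",F,"depth",n,"body out",n+.066)
s=go(p0+[0,0,.14],.6,7); p=F-.13*z
s=go(p+[0,0,.05],BY,13,state=s); s=go(p,BY,4,state=s); s=go(F+[0,0,.012],BY,10,state=s)
E
```

```text
t 46.7 p [0.6228 0.1484 0.0254] q [-0.1292  0.6823  2.0388  1.9519  0.5368 -1.0217] tilt 45.02 az 0.607 
R [[0.5714, 0.5794, 0.5812], [0.4162, -0.815, 0.4032], [0.7073, 0.0115, -0.7068]] paz 0.234
axis off along az -0.006515245304042417
F [ 0.6105 -0.1537  0.0354] depth -0.02692308262364606 body out 0.039076917376353944
total mm [  0.   0. 140.] turn -0.0065 | row [ 0.  0. 20.] -0.0009 N 7 speedratio 0.52 ikerr 0.0 q [-0.13  0.39  1.96  1.3   0.51 -0.27]
total mm [-104.1 -307.2   11.9] turn -0.545 | row [ -8.  -23.6   0.9] -0.0419 N 13 speedratio 0.29 ikerr 0.0 q [-0.75  0.23  2.19  1.36  0.55 -0.41]
total mm [  0.   0. -50.] turn 0.0 | row [  0.    0.  -12.5] 0.0 N 4 speedratio 0.39 ikerr 0.0 q [-0.75  0.34  2.24  1.65  0.54 -0.75]
total mm [ 91.8   5.1 -79.9] turn 0.0 | row [ 9.2  0.5 -8. ] 0.0 N 10 speedratio 0.22 ikerr 0.0 q [-0.59  0.62  2.08  2.03  0.49 -1.01]
```

move_arm:
  rows:
    - [0, 0, 10, 0, 1]
    - [0, 0, 20, 0, 1]
    - [0, 0, 20, 0, 1]
    - [0, 0, 20, 0, 1]
    - [0, 0, 20, 0, 1]
    - [0, 0, 20, 0, 1]
    - [0, 0, 20, 0, 1]
    - [0, 0, 10, 0, 1]

```text
time: 47.5
tool_pos: [0.6232, 0.1483, 0.1672]
tool_rot: [3.123, -0.787, 0.631]
contact_force: [-0.3, -0.2, -0.2]
opening: 0.0271
grip_force: 15.0
```

move_arm:
  rows:
    - [-8.7, -25.6, 1, -0.045, 1]
    - [-8.7, -25.6, 1, -0.045, 1]
    - [-8.7, -25.6, 1, -0.045, 1]
    - [-8.7, -25.6, 1, -0.045, 1]
    - [-8.7, -25.6, 1, -0.045, 1]
    - [-8.7, -25.6, 1, -0.045, 1]
    - [-8.7, -25.6, 1, -0.045, 1]
    - [-8.7, -25.6, 1, -0.045, 1]
    - [-8.7, -25.6, 1, -0.045, 1]
    - [-8.7, -25.6, 1, -0.045, 1]
    - [-8.7, -25.6, 1, -0.045, 1]
    - [-8.7, -25.6, 1, -0.045, 1]

```text
time: 48.7
tool_pos: [0.5178, -0.1598, 0.1774]
tool_rot: [3.125, -0.785, 0.087]
contact_force: [0.6, 0.0, -1.1]
opening: 0.0266
grip_force: 15.0
```

```bash
python3 - <<'E'
from plan import *
o,R=st(); z=zaz(BY); F=bw([-.0665,.025,.0354]); p=F-.13*z; s=go(p,BY,4); s=go(F+[0,0,.012]-.03*z,BY,9,state=s); s=go(F+[0,0,.012],BY,3,state=s); print(o["opening"],o["grip_force"])
E
```

```text
t 48.7 p [ 0.5178 -0.1598  0.1774] q [-0.7619  0.2271  2.1842  1.3538  0.5617 -0.416 ] tilt 45.01 az 0.065 
R [[0.7044, 0.0759, 0.7057], [0.0618, -0.997, 0.0456], [0.7071, 0.0115, -0.707]] paz -0.299
total mm [  0.9   1.  -50.1] turn -0.0095 | row [  0.2   0.3 -12.5] -0.0024 N 4 speedratio 0.39 ikerr 0.0 q [-0.75  0.34  2.24  1.65  0.54 -0.75]
total mm [ 70.6   3.9 -58.7] turn 0.0 | row [ 7.8  0.4 -6.5] 0.0 N 9 speedratio 0.18 ikerr 0.0 q [-0.62  0.55  2.12  1.95  0.5  -0.96]
total mm [ 21.2   1.2 -21.2] turn 0.0 | row [ 7.1  0.4 -7.1] 0.0 N 3 speedratio 0.13 ikerr 0.0 q [-0.59  0.62  2.08  2.03  0.49 -1.01]
0.0265874782022739 14.987296164035797
```

move_arm:
  rows:
    - [0, 0.3, -10, -0.003, 1]
    - [0, 0.3, -10, -0.003, 1]
    - [0.5, 0.3, -10, -0.003, 1]
    - [0.5, 0.1, -8, 0, 1]
    - [8, 0.4, -7.5, 0, 1]
    - [8, 0.4, -7.5, 0, 1]
    - [8, 0.4, -7.5, 0, 1]
    - [8, 0.4, -7.5, 0, 1]
    - [8, 0.4, -7.5, 0, 1]
    - [8, 0.4, -7.5, 0, 1]
    - [8, 0.4, -7.5, 0, 1]
    - [0, 0, 0, 0, 1]

```text
time: 49.9
tool_pos: [0.5757, -0.1548, 0.086]
tool_rot: [3.126, -0.785, 0.08]
contact_force: [-0.1, -0.7, -0.9]
opening: 0.0271
grip_force: 15.0
```

```bash
python3 - <<'E'
from plan import *
o,R=st(); print(o["contact_force"]); F=bw([-.0665,.025,.0354]); s=go(F+[0,0,.012],BY,5)
E
```

```text
t 49.9 p [ 0.5757 -0.1548  0.086 ] q [-0.6434  0.4995  2.1473  1.8662  0.4972 -0.8878] tilt 44.96 az 0.059 
R [[0.7054, 0.0693, 0.7054], [0.0567, -0.9975, 0.0414], [0.7066, 0.0108, -0.7076]] paz -0.263
[-0.1328 -0.6543 -0.8999]
total mm [ 34.9   1.1 -38.6] turn -0.0036 | row [ 7.   0.2 -7.7] -0.0007 N 5 speedratio 0.16 ikerr 0.0 q [-0.59  0.62  2.08  2.03  0.49 -1.01]
```

move_arm:
  rows:
    - [7, 0.2, -7.5, -0.001, 1]
    - [7, 0.2, -7.5, 0, 1]
    - [7, 0.2, -7.5, 0, 1]
    - [7, 0.2, -7.5, 0, 1]
    - [7, 0.2, -7.5, 0, 1]
    - [0, 0, -4, 0, 1]
    - [0, 0, -4, 0, 1]
    - [0, 0, -3, 0, 1]
    - [0, 0, 0, 0, 1]

```text
time: 50.8
tool_pos: [0.6101, -0.154, 0.0379]
tool_rot: [3.126, -0.785, 0.079]
contact_force: [-0.1, -0.9, -0.1]
opening: 0.0269
grip_force: 15.0
```

```bash
python3 - <<'E'
from plan import *
o,R=st(); print(o["contact_force"],rz(-BY)@(o["tool_pos"]-BO))
E
```

```text
t 50.8 p [ 0.6101 -0.154   0.0379] q [-0.591   0.6398  2.0858  2.065   0.5057 -1.059 ] tilt 44.98 az 0.057 
R [[0.7053, 0.0676, 0.7057], [0.0556, -0.9976, 0.04], [0.7067, 0.011, -0.7074]] paz -0.247
[-0.0562 -0.861  -0.1259] [-0.067   0.0247  0.0379]
```

move_arm:
  rows:
    - [0, 0, -2, 0, 1]
    - [0, 0, -1, 0, 1]
    - [0, 0, 0, 0, 0.15]
    - [0, 0, 0, 0, 0.15]
    - [0, 0, 0, 0, 0.15]
    - [0, 0, 0, 0, 0.15]
    - [-3, -0.2, 3, 0, 0.15]
    - [-6, -0.4, 6, 0, 0.15]
    - [-9, -0.5, 9, 0, 0.15]
    - [-10, -0.5, 10, 0, 0.15]
    - [-10, -0.5, 10, 0, 0.15]
    - [-10, -0.5, 10, 0, 0.15]

```text
time: 52.0
tool_pos: [0.5616, -0.1566, 0.0842]
tool_rot: [3.125, -0.786, 0.08]
contact_force: [-0.5, -0.0, 0.1]
opening: 0.0388
grip_force: 0.0
```

```bash
python3 - <<'E'
from plan import *
o,R=st(); z=zaz(BY); u=rz(BY)@np.array([1,0,1])/2**.5
T0=np.array([.678,-.174,.1643]); print(o["contact_force"])
T=T0+.002*z-.003*u  # tab grip when up
s=go(o["tool_pos"]-.05*z,BY,4); s=go(T-.07*z,BY,10,state=s); s=go(T,BY,6,state=s); s=go(T-.141*u,BY,16,state=s)
E
```

```text
t 52.0 p [ 0.5616 -0.1566  0.0842] q [-0.6695  0.493   2.1808  1.8871  0.5166 -0.9365] tilt 45.02 az 0.056 
R [[0.7047, 0.0678, 0.7063], [0.0562, -0.9976, 0.0397], [0.7073, 0.0117, -0.7068]] paz -0.272
[-0.4528 -0.0273  0.1347]
total mm [-35.3  -1.9  35.3] turn -0.0011 | row [-8.8 -0.5  8.8] -0.0003 N 4 speedratio 0.23 ikerr 0.0 q [-0.74  0.37  2.23  1.7   0.53 -0.79]
total mm [101.6 -18.2  90.7] turn 0.0 | row [10.2 -1.8  9.1] 0.0 N 10 speedratio 0.39 ikerr 0.0 q [-0.61  0.33  1.89  1.09  0.51  0.01]
total mm [ 49.4   2.7 -49.5] turn 0.0 | row [ 8.2  0.5 -8.2] 0.0 N 6 speedratio 0.13 ikerr 0.0 q [-0.55  0.47  1.82  1.24  0.44 -0.1 ]
total mm [-99.6  -5.5 -99.7] turn 0.0 | row [-6.2 -0.3 -6.2] 0.0 N 16 speedratio 0.26 ikerr 0.0 q [-0.69  0.57  2.13  1.9   0.53 -0.98]
```

move_arm:
  rows:
    - [-9, -0.5, 9, 0, 0.15]
    - [-9, -0.5, 9, 0, 0.15]
    - [-9, -0.5, 15, 0, -1]
    - [-9, -0.5, 18, 0, -1]
    - [-9, -0.5, 18, 0, -1]
    - [-9, -0.5, 18, 0, -1]
    - [-9, 0, 15, 0, -1]
    - [0, 0, 0, 0, -1]

```text
time: 52.8
tool_pos: [0.499, -0.1601, 0.1874]
tool_rot: [3.121, -0.788, 0.082]
contact_force: [-0.6, -0.1, -0.2]
opening: 0.0822
grip_force: 0.0
```

```bash
python3 - <<'E'
from plan import *
o,R=st(); W=cam("wrist",o); im=vision.read_camera("wrist")[:,:,::-1].copy(); cv2.imwrite("pics/w9.png",im)
for b in ([-.073,.025,.009],[-.073,.025,.049],[-.03,.028,.009],[-.03,-.028,.009]): print(px(W,bw(b)))
e=px(W,bw([-.05,0,.03])).astype(int); cv2.imwrite("pics/w9c.png",cv2.resize(im[e[1]-65:e[1]+65,e[0]-100:e[0]+100],(600,390),interpolation=cv2.INTER_CUBIC)); print(blobs(im,(e[0]-60,e[1]-60,120,110)))
E
```

```text
t 52.8 p [ 0.499  -0.1601  0.1874] q [-0.7993  0.1774  2.214   1.3154  0.5841 -0.3958] tilt 45.15 az 0.053 
R [[0.703, 0.0672, 0.708], [0.0578, -0.9976, 0.0373], [0.7088, 0.0147, -0.7053]] paz -0.31
[321.1093 220.6405]
[321.4494 203.6193]
[319.2426 189.5269]
[364.4406 190.3665]
[[355, 173, 26, 26, 366.3, 187.0], [308, 174, 23, 23, 318.7, 184.7], [312, 217, 23, 14, 322.6, 224.0]]
```

All three glass blobs sit at the expected pocket pixels with upright proportions. Now I'll close the cover.

```bash
python3 - <<'E'
from plan import *
o=monitor.observe(); z=zaz(BY); u=rz(BY)@np.array([1,0,1])/2**.5
T=np.array([.678,-.174,.1643])+.002*z-.003*u
s=go(T-.07*z+[-.03,0,.03],BY,9); s=go(T-.07*z,BY,3,state=s); s=go(T,BY,6,state=s)
E
```

```text
total mm [ 98.6 -16.7  53.7] turn 0.0016 | row [11.  -1.9  6. ] 0.0002 N 9 speedratio 0.26 ikerr 0.0 q [-0.65  0.24  1.92  1.01  0.57  0.08]
total mm [ 30.   0. -30.] turn 0.0 | row [ 10.   0. -10.] 0.0 N 3 speedratio 0.16 ikerr 0.0 q [-0.61  0.33  1.89  1.1   0.51  0.01]
total mm [ 49.5   2.7 -49.4] turn 0.0 | row [ 8.3  0.5 -8.2] 0.0 N 6 speedratio 0.13 ikerr 0.0 q [-0.55  0.47  1.83  1.24  0.44 -0.11]
```

move_arm:
  rows:
    - [10.8, -2, 6.3, 0, -1]
    - [10.8, -2, 6.3, 0, -1]
    - [10.8, -2, 6.3, 0, -1]
    - [10.8, -2, 6.3, 0, -1]
    - [10.8, -2, 6.3, 0, -1]
    - [10.8, -2, 6.3, 0, -1]
    - [10.8, -2, 6.3, 0, -1]
    - [10.8, -2, 6.3, 0, -1]
    - [10.8, -2, 6.3, 0, -1]
    - [0, 0, 0, 0, -1]

```text
time: 53.85
tool_pos: [0.5977, -0.1777, 0.2418]
tool_rot: [3.125, -0.786, 0.08]
contact_force: [0.7, -0.1, 0.3]
opening: 0.0917
grip_force: 0.0
```

```bash
python3 - <<'E'
from plan import *
o=monitor.observe(); z=zaz(BY); u=rz(BY)@np.array([1,0,1])/2**.5
T=np.array([.678,-.174,.1643])+.002*z-.003*u; print(o["tool_pos"])
s=go(T-.05*z,BY,5); s=go(T,BY,6,state=s)
E
```

```text
[ 0.5977 -0.1777  0.2418]
total mm [ 44.2   1.7 -45.7] turn -0.0021 | row [ 8.8  0.3 -9.1] -0.0004 N 5 speedratio 0.15 ikerr 0.0 q [-0.59  0.37  1.87  1.13  0.49 -0.02]
total mm [ 35.3   1.9 -35.3] turn 0.0 | row [ 5.9  0.3 -5.9] 0.0 N 6 speedratio 0.1 ikerr 0.0 q [-0.55  0.47  1.83  1.24  0.44 -0.1 ]
```

move_arm:
  rows:
    - [8.8, 0.3, -9.1, 0, -1]
    - [8.8, 0.3, -9.1, 0, -1]
    - [8.8, 0.3, -9.1, 0, -1]
    - [8.8, 0.3, -9.1, 0, -1]
    - [8.8, 0.3, -9.1, 0, -1]
    - [5.9, 0.3, -5.9, 0, -1]
    - [5.9, 0.3, -5.9, 0, -1]
    - [5.9, 0.3, -5.9, 0, -1]
    - [5.9, 0.3, -5.9, 0, -1]
    - [5.9, 0.3, -5.9, 0, -1]
    - [5.9, 0.3, -5.9, 0, -1]

```text
time: 54.95
tool_pos: [0.6765, -0.1744, 0.1609]
tool_rot: [3.125, -0.786, 0.08]
contact_force: [0.5, 0.4, 0.7]
opening: 0.0919
grip_force: 0.0
```

move_arm:
  rows:
    - [0, 0, 0, 0, 1]
    - [0, 0, 0, 0, 1]
    - [0, 0, 0, 0, 1]
    - [0, 0, 0, 0, 1]
    - [0, 0, 0, 0, 1]
    - [0, 0, 0, 0, 1]
    - [0, 0, 0, 0, 1]
    - [0, 0, 0, 0, 1]
    - [0, 0, 0, 0, 1]
    - [0, 0, 0, 0, 1]
    - [0, 0, 0, 0, 1]
    - [0, 0, 0, 0, 1]
  newtons: 25

```text
time: 56.15
tool_pos: [0.676, -0.1741, 0.1612]
tool_rot: [3.126, -0.786, 0.079]
contact_force: [0.2, 1.0, 0.2]
opening: 0.0116
grip_force: 25.0
```

move_arm:
  rows:
    - [-9, -0.5, -9, 0, 1]
    - [-9, -0.5, -9, 0, 1]
    - [-9, -0.5, -9, 0, 1]
    - [-9, -0.5, -9, 0, 1]
    - [-9, -0.5, -9, 0, 1]
    - [-9, -0.5, -9, 0, 1]
    - [-9, -0.5, -9, 0, 1]
    - [-9, -0.5, -9, 0, 1]
    - [-9, -0.5, -9, 0, 1]
    - [-9, -0.5, -9, 0, 1]
    - [-3, -0.2, -3, 0, 1]
    - [0, 0, 0, 0, 1]

```text
time: 57.35
tool_pos: [0.5828, -0.1799, 0.0678]
tool_rot: [3.126, -0.785, 0.078]
contact_force: [1.3, -0.8, -3.1]
opening: 0.0119
grip_force: 25.0
```

move_arm:
  rows:
    - [-1, 0, -1, 0, 1]
    - [-1, 0, -1, 0, 1]
    - [0, 0, 0, 0, 1]

```text
time: 57.65
tool_pos: [0.5819, -0.1799, 0.0668]
tool_rot: [3.124, -0.787, 0.08]
contact_force: [5.3, -0.6, -1.2]
opening: 0.0119
grip_force: 25.0
```

move_arm:
  rows:
    - [-1, 0, -1, 0, 1]
    - [-1, 0, -1, 0, 1]
    - [0, 0, 0, 0, 1]

```text
time: 57.95
tool_pos: [0.58, -0.1801, 0.0649]
tool_rot: [3.124, -0.787, 0.08]
contact_force: [5.1, -1.1, -1.8]
opening: 0.0122
grip_force: 25.0
```

move_arm:
  rows:
    - [-1, 0, -1, 0, 1]
    - [-1, 0, -1, 0, 1]
    - [0, 0, 0, 0, 1]

```text
time: 58.25
tool_pos: [0.578, -0.1802, 0.063]
tool_rot: [3.124, -0.787, 0.08]
contact_force: [5.6, -1.3, -1.2]
opening: 0.0118
grip_force: 25.0
```

move_arm:
  rows:
    - [-1, 0, -1, 0, 1]
    - [-1, 0, -1, 0, 1]
    - [0, 0, 0, 0, 1]

```text
time: 58.55
tool_pos: [0.5772, -0.1802, 0.0622]
tool_rot: [3.123, -0.791, 0.082]
contact_force: [8.9, -0.5, 1.9]
opening: 0.0122
grip_force: 25.0
```

move_arm:
  rows:
    - [-1, 0, -1, 0, 1]
    - [0, 0, 0, 0, 1]
    - [0, 0, 0, 0, 1]

```text
time: 58.85
tool_pos: [0.5772, -0.1803, 0.0622]
tool_rot: [3.122, -0.793, 0.083]
contact_force: [12.0, 0.5, 3.4]
opening: 0.0119
grip_force: 25.0
```

move_arm:
  rows:
    - [0, 0, 0, 0, -1]
    - [0, 0, 0, 0, -1]
    - [0, 0, 0, 0, -1]
    - [0, 0, 0, 0, -1]
    - [0, 0, 0, 0, -1]
    - [-8, -0.4, 8, 0, -1]
    - [-8, -0.4, 8, 0, -1]
    - [-8, -0.4, 8, 0, -1]
    - [-8, -0.4, 8, 0, -1]
    - [-8, -0.4, 8, 0, -1]
    - [-8, -0.4, 8, 0, 1]
    - [0, 0, 20, 0, 1]

```text
time: 60.05
tool_pos: [0.5245, -0.1815, 0.126]
tool_rot: [3.129, -0.783, 0.076]
contact_force: [0.3, -0.1, 0.0]
opening: 0.0799
grip_force: 0.0
```

```bash
python3 - <<'E'
from plan import *
W=cam("wrist",{"tool_pos":np.array([.5192,-.1813,.1761]),"tool_rot":[3.123,-.784,.091]})
X,e=tri(W,(142,209),C["top"],(327,185.6)); print("button",X,e, "box",rz(-BY)@(X-BO))
print(onz(W,(142,209),.055))
X2,e2=tri(C["top"],(327,185.6),C["scene"],(306,204.5)); print(X2,e2)
o=monitor.observe(); print(o["tool_pos"])
B=X; L=B+np.array([.0067,0,.0067]); s=go(L+[0,0,.06],BY,9); s=go(L+[0,0,.006],BY,4,state=s)
E
```

```text
button [ 0.5912 -0.0003  0.0564] 0.0012674018759146139 box [-0.0774  0.1792  0.0564]
[0.5925 0.0004 0.055 ]
[0.589  0.001  0.0616] 0.0024564681556784504
[ 0.5245 -0.1815  0.126 ]
total mm [ 73.4 181.1  -3. ] turn -0.003 | row [ 8.2 20.1 -0.3] -0.0003 N 9 speedratio 0.49 ikerr 0.0051 q [-0.24  0.4   2.16  2.27  0.28 -0.95]
total mm [  0.   0. -54.] turn 0.0 | row [  0.    0.  -13.5] 0.0 N 4 speedratio 0.44 ikerr 0.0 q [-0.24  0.53  2.2   2.58  0.4  -1.27]
```

```bash
python3 - <<'E'
from plan import *
B=np.array([.591,0,.057])
for az in (.2,.3):
    c=np.array([np.cos(az),np.sin(az),1])*.0067; L=B+c; print(az,L)
    s=go(L+[-.03,0,.05],az,10); s=go(L+[0,0,.02],az,4,state=s); s=go(L+[0,0,-.006],az,6,state=s)
E
```

```text
0.2 [0.5976 0.0013 0.0637]
total mm [ 43.  182.8 -12.3] turn 0.142 | row [ 4.3 18.3 -1.2] 0.0142 N 10 speedratio 0.26 ikerr 0.0 q [-0.34  0.39  2.23  2.    0.41 -0.88]
total mm [ 30.   0. -30.] turn 0.0 | row [ 7.5  0.  -7.5] 0.0 N 4 speedratio 0.18 ikerr 0.0 q [-0.32  0.49  2.17  2.14  0.43 -1.  ]
total mm [  0.   0. -26.] turn 0.0 | row [ 0.   0.  -4.3] 0.0 N 6 speedratio 0.12 ikerr 0.0 q [-0.32  0.56  2.19  2.27  0.47 -1.15]
0.3 [0.5974 0.002  0.0637]
total mm [ 42.9 183.5 -12.3] turn 0.242 | row [ 4.3 18.3 -1.2] 0.0242 N 10 speedratio 0.23 ikerr 0.0 q [-0.39  0.4   2.21  1.79  0.48 -0.8 ]
total mm [ 30.   0. -30.] turn 0.0 | row [ 7.5  0.  -7.5] 0.0 N 4 speedratio 0.16 ikerr 0.0 q [-0.36  0.5   2.15  1.92  0.48 -0.91]
total mm [  0.   0. -26.] turn 0.0 | row [ 0.   0.  -4.3] 0.0 N 6 speedratio 0.12 ikerr 0.0 q [-0.36  0.57  2.16  2.05  0.51 -1.06]
```

move_arm:
  rows:
    - [0, 18.3, 0, 0.014, 1]
    - [2, 18.3, 0, 0.014, 1]
    - [5, 18.3, -1, 0.014, 1]
    - [5, 18.3, -1, 0.014, 1]
    - [5, 18.3, -1, 0.014, 1]
    - [5, 18.3, -1, 0.014, 1]
    - [5, 18.3, -2, 0.014, 1]
    - [5, 18.3, -2, 0.014, 1]
    - [5, 18.3, -2, 0.014, 1]
    - [6, 18.3, -2, 0.014, 1]
    - [0, 0, 0, 0, 1]

```text
time: 61.15
tool_pos: [0.569, 0.0028, 0.115]
tool_rot: [3.126, -0.785, 0.222]
contact_force: [-1.3, 0.7, 0.4]
opening: 0.0006
grip_force: 0.0
```

```bash
python3 - <<'E'
from plan import *
o,R=st(); W=cam("wrist",o); im=vision.read_camera("wrist")[:,:,::-1].copy(); e=px(W,[.591,0,.057]); print("expect",e,o["opening"])
L=np.array([.5976,.0013,.0637]); s=go(L+[0,0,.015],.2,4); s=go(L,.2,4,state=s)
E
```

```text
t 61.15 p [0.569  0.0028 0.115 ] q [-0.3387  0.3887  2.2257  2.007   0.4114 -0.8858] tilt 45.0 az 0.199 
R [[0.6899, 0.2091, 0.6931], [0.1556, -0.9778, 0.1401], [0.707, 0.0112, -0.7071]] paz 0.005
expect [331.2663 249.5717] 0.0006180285113950763
total mm [ 28.7  -0.6 -36.2] turn 0.0019 | row [ 7.2 -0.1 -9.1] 0.0005 N 4 speedratio 0.21 ikerr 0.0 q [-0.32  0.51  2.18  2.17  0.44 -1.05]
total mm [  0.   0. -15.] turn 0.0 | row [ 0.   0.  -3.8] 0.0 N 4 speedratio 0.1 ikerr 0.0 q [-0.32  0.55  2.18  2.25  0.46 -1.13]
```

move_arm:
  rows:
    - [7.2, -0.1, -9, 0, 1]
    - [7.2, -0.1, -9, 0, 1]
    - [7.2, -0.1, -9, 0, 1]
    - [7.2, -0.1, -9, 0, 1]
    - [0, 0, -3.5, 0, 1]
    - [0, 0, -3.5, 0, 1]
    - [0, 0, -3, 0, 1]
    - [0, 0, -2, 0, 1]
    - [0, 0, 0, 0, 1]

```text
time: 62.1
tool_pos: [0.5991, -0.0002, 0.0713]
tool_rot: [3.123, -0.794, 0.22]
contact_force: [-16.2, -5.3, 29.4]
opening: 0.0005
grip_force: 14.7
```

move_arm:
  rows:
    - [0, 0, -1.5, 0, 1]
    - [0, 0, 0, 0, 1]

```text
time: 62.3
tool_pos: [0.5993, -0.0002, 0.071]
tool_rot: [3.122, -0.796, 0.22]
contact_force: [-22.5, -5.7, 39.0]
opening: 0.0003
grip_force: 19.3
```

move_arm:
  rows:
    - [0, 0, 5, 0, 1]
    - [0, 0, 5, 0, 1]
    - [0, 0, 5, 0, 1]
    - [0, 0, 0, 0, 1]

```text
time: 62.7
tool_pos: [0.5975, 0.0006, 0.081]
tool_rot: [3.125, -0.785, 0.22]
contact_force: [-0.4, 0.1, -0.4]
opening: 0.0001
grip_force: 0.0
```

```bash
python3 - <<'E'
from plan import *
o,R=st(); W=cam("wrist",o); im=vision.read_camera("wrist")[:,:,::-1].copy(); s=vision.read_camera("scene")[:,:,::-1]
print(px(W,[.591,0,.057]),px(C["scene"],[.591,0,.057]),px(C["scene"],o["tool_pos"]),px(W,o["tool_pos"]))
a=cv2.resize(s[175:235,255:345],(600,400),interpolation=cv2.INTER_CUBIC)
b=cv2.resize(im[170:270,200:440],(600,200),interpolation=cv2.INTER_CUBIC)
cv2.imwrite("pics/btn.png",np.vstack([a,b]))
E
```

```text
t 62.7 p [0.5975 0.0006 0.081 ] q [-0.317   0.5029  2.1766  2.1684  0.4334 -1.0394] tilt 45.01 az 0.196 
R [[0.6901, 0.2065, 0.6937], [0.1543, -0.9784, 0.1378], [0.7071, 0.012, -0.707]] paz 0.001
[319.8281 272.1946] [305.0111 205.6058] [303.3265 201.3887] [321.4895 245.8717]
```

View pics/btn.png

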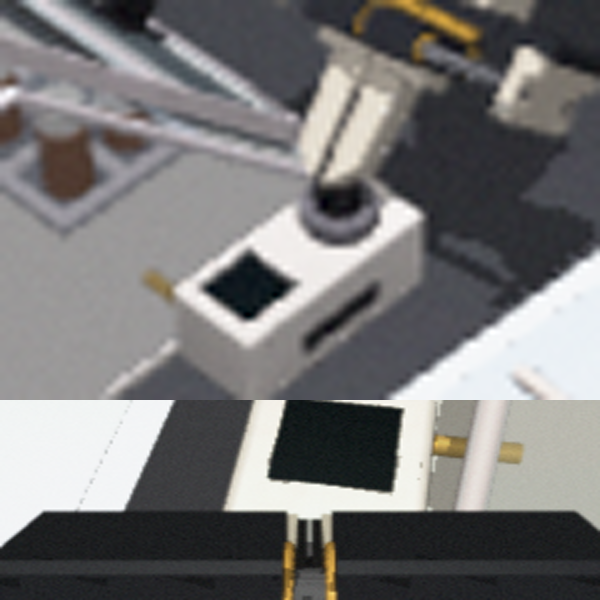

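The view shows the fingertips just over the black button. The previous press met about 39 N, so I'll press again in small steps and read the force profile to tell the button's spring from the housing.

move_arm:
  rows:
    - [1, 0, -2, 0, 1]
    - [0, 0, -1, 0, 1]
    - [0, 0, 0, 0, 1]

```text
time: 63.1
tool_pos: [0.5986, 0.0008, 0.0771]
tool_rot: [3.126, -0.785, 0.219]
contact_force: [-0.5, 0.4, 1.9]
opening: 0.0003
grip_force: 0.8
```

move_arm:
  rows:
    - [0, 0, -1.5, 0, 1]
    - [0, 0, 0, 0, 1]

```text
time: 63.3
tool_pos: [0.5987, 0.0008, 0.076]
tool_rot: [3.126, -0.785, 0.219]
contact_force: [-1.8, 0.4, 1.2]
opening: 0.0008
grip_force: 1.1
```

move_arm:
  rows:
    - [0, 0, -1.5, 0, 1]
    - [0, 0, 0, 0, 1]

```text
time: 63.5
tool_pos: [0.5988, 0.0007, 0.0747]
tool_rot: [3.125, -0.786, 0.219]
contact_force: [-1.8, 0.2, 3.0]
opening: 0.0
grip_force: 1.4
```

move_arm:
  rows:
    - [0, 0, -1.5, 0, 1]
    - [0, 0, 0, 0, 1]

```text
time: 63.7
tool_pos: [0.5989, 0.0007, 0.0732]
tool_rot: [3.125, -0.786, 0.22]
contact_force: [-1.2, -0.1, 3.3]
opening: -0.0
grip_force: 1.8
```

move_arm:
  rows:
    - [0, 0, -1.5, 0, 1]
    - [0, 0, 0, 0, 1]

```text
time: 63.9
tool_pos: [0.5991, 0.0008, 0.0724]
tool_rot: [3.125, -0.787, 0.22]
contact_force: [-5.9, 0.6, 9.4]
opening: 0.0003
grip_force: 4.9
```

The force rose gently over 5 mm (1 to 3.5 N) and then went rigid. That is the button at full travel. I'll withdraw.

move_arm:
  rows:
    - [0, 0, 5, 0, 1]
    - [0, 0, 5, 0, 1]
    - [-5, 0, 10, 0, 1]
    - [-8, 0, 12, 0, 1]
    - [-8, 0, 12, 0, 1]
    - [-8, 0, 12, 0, 1]
    - [0, 0, 0, 0, 1]
    - [0, 0, 0, 0, 1]

```text
time: 64.7
tool_pos: [0.5701, 0.0004, 0.1279]
tool_rot: [3.124, -0.786, 0.22]
contact_force: [-0.1, -0.1, 0.6]
opening: 0.0006
grip_force: 0.0
```

```bash
python3 - <<'E'
from plan import *
from cell import workorder
o=monitor.observe(); print(o["time"],o["tool_pos"],o["contact_force"])
a=vision.read_camera("scene")[:,:,::-1].copy(); b=cv2.imread("pics/scene0.png")
d=cv2.absdiff(a,b).max(2)>40; d[:,430:]=0; d[:130]=0
k,l,s,c=cv2.connectedComponentsWithStats(d.astype(np.uint8)); print([s[i].tolist() for i in range(1,k) if s[i,4]>25])
# tab plate with cover down, top camera dark blob near the first position
for n in ("pics/top0.png",None):
    t=cv2.imread(n) if n else vision.read_camera("top")[:,:,::-1].copy()
    m=(t.max(2)<45).astype(np.uint8)[178:202,365:392]; M=cv2.moments(m,True); print("tab",M["m10"]/M["m00"]+365,M["m01"]/M["m00"]+178,M["m00"])
E
```

```text
64.7 [0.5701 0.0004 0.1279] [-0.1274 -0.1495  0.6209]
[[316, 130, 32, 32, 633], [390, 133, 18, 25, 165], [291, 146, 15, 14, 110], [415, 150, 15, 10, 102], [305, 155, 28, 33, 368], [335, 166, 18, 14, 141], [260, 194, 9, 11, 72], [361, 227, 10, 14, 112], [327, 241, 9, 10, 77], [388, 248, 12, 15, 120]]
tab 377.3833333333333 187.8 60.0
tab 377.2105263157895 188.31578947368422 57.0
```

```bash
python3 -c "
from cell import workorder
print(workorder.hand_in())"
```

```text
the job is handed in; nothing more can be done
None
```

The job is handed in, with no verdict returned: both tall vials stand in the back row and the short one in the front row (only three were on the bench), the cover is down against its stop, and the start button was fully pressed twice, after the first press met about 39 N and I repeated it slowly to check.

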